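# Close down a soldering station: shut its gas tap and stack the fire bricks

### The job

Close down this soldering station. First shut its gas tap - the only one on the valve bank that is open - turning it fully clockwise until its handle lies in line with the row, without touching the taps beside it; then stack the three fire bricks lying flat on the soldering board, largest at the bottom, lengthways along the board and each other, every base fully supported with nothing overhanging. Set them down rather than dropping them, and leave everything else in the tray where it is.

Things in the scene. Friction and masses are not known exactly. Their poses are not given: they have to be found in the camera images.
- brick_large: the large off-white fire brick, a plain block 170 mm long (x), 64 mm wide (y), 50 mm high (z), about 0.4 kg; it starts lying flat on the tray floor, length within 45 degrees or so of straight ahead; half-turns are equivalent. Origin at its centre, half-way up
- large_end_a (a point): middle of the end face of the large brick on its +x side, half-way up (85 mm from its centre)
- large_end_b (a point): middle of the opposite end face, on its -x side
- brick_middle: the middle off-white fire brick, a plain block 130 mm long (x), 46 mm wide (y), 44 mm high (z), about 0.2 kg; it starts lying flat on the tray floor, length within 45 degrees or so of straight ahead; half-turns are equivalent. Origin at its centre, half-way up
- middle_end_a (a point): middle of the end face of the middle brick on its +x side, half-way up (65 mm from its centre)
- middle_end_b (a point): middle of the opposite end face, on its -x side
- brick_small: the small off-white fire brick, a plain block 90 mm long (x), 28 mm wide (y), 40 mm high (z), about 0.09 kg; it starts lying flat on the tray floor, length within 45 degrees or so of straight ahead; half-turns are equivalent. Origin at its centre, half-way up
- small_end_a (a point): middle of the end face of the small brick on its +x side, half-way up (45 mm from its centre)
- small_end_b (a point): middle of the opposite end face, on its -x side
- board_top (a point): centre of the upper face of the pale stone-like soldering board, fixed, 210 mm long (x) by 110 mm wide (y), 12 mm thick, lying on the tray floor (the table surface); nothing lies on it. Board and bricks take the four places in the tray in any order
- station_tap (a joint): the one open gas tap of the four in a row on the valve bank: its bar handle stands turned well away from the row. 0 = shut (bar in line with the row, a hard stop there), grows as the bar turns anticlockwise seen from above, up to 1.5 rad = fully open; starts between 1.05 and 1.45. Light friction (0.05 N m), stays where left; shut counts below 0.10. It may be at any of the four positions in the row
- station_tap_grip (a point): centre of that tap's bar handle, on its upright turning axis; the bar is 64 mm long (this point's y axis), 14 mm thick (x), 26 mm high, its underside 23 mm above the bank's top
- bank_top (a point): centre of the top of the fixed grey valve bank, 90 mm deep (x), 330 mm long (y), 50 mm high; the taps stand at -114, -38, 38 and 114 mm along its y, 76 mm apart
- other_valve_1: a neighbouring valve with its bar handle, the same make, shut; must not be touched; origin on its axis at the bank's top; its bar lies along the row, reaching 32 mm either side
- other_valve_2: a neighbouring valve with its bar handle, the same make, shut; must not be touched; origin on its axis at the bank's top; its bar lies along the row, reaching 32 mm either side
- other_valve_3: a neighbouring valve with its bar handle, the same make, shut; must not be touched; origin on its axis at the bank's top; its bar lies along the row, reaching 32 mm either side
- flux_jar: white lidded jar, 56 mm diameter, 60 mm tall, in the middle of the tray among the bricks; loose, leave alone; origin at its underside
- brush: wooden-backed brass brush lying flat, 170 x 22 x 24 mm, among the bricks on the left; loose, leave alone; origin at its underside
- file: hand file with wooden handle lying flat, 215 mm long (from 100 mm on its -x side, the handle, to 115 mm on its +x side), 26 mm wide, 24 mm high, among the bricks on the right; loose, leave alone; origin at its underside
- third_hand: heavy domed clamp stand, base 76 mm diameter, 130 mm tall with its bent arm, back left corner; loose, leave alone; origin at its underside
- tape: black tape dispenser, 120 x 50 x 78 mm, back right corner; loose, leave alone; origin at its underside
- bowl: glass bowl, 90 mm diameter, 45 mm tall, front left; loose, leave alone; origin at its underside
- dish: white plate, 130 mm diameter, with two clear pots stuck on it, 43 mm tall in all, front right; loose, leave alone; origin at its underside
Things that resemble listed ones, but are neither listed nor needed, are in the scene too. What is shaped like the brick_middle but black is not meant.

How it is judged (in metres and radians):
On the way, in this order (a step that is already met when the one before it is completed fails the run):
1. the open tap is shut (value of joint station_tap below 0.1 rad), for 0.2 s.
2. the largest brick lies released on the board (x of brick_large in the frame of board_top between -0.021 and 0.021 m and z of brick_large in the frame of board_top between 0.021 and 0.029 m and y of large_end_a in the frame of board_top between -0.024 and 0.024 m and y of large_end_b in the frame of board_top between -0.024 and 0.024 m and angle between brick_large's own z axis and vertical below 0.06 rad and contact force between the fingers and brick_large below 0.5 N and linear speed of brick_large below 0.03 m/s), for 0.2 s.
3. the middle brick lies released on the largest (x of brick_middle in the frame of brick_large between -0.021 and 0.021 m and z of brick_middle in the frame of brick_large between 0.043 and 0.051 m and y of middle_end_a in the frame of brick_large between -0.0105 and 0.0105 m and y of middle_end_b in the frame of brick_large between -0.0105 and 0.0105 m and angle between brick_middle's own z axis and vertical below 0.06 rad and contact force between the fingers and brick_middle below 0.5 N and linear speed of brick_middle below 0.03 m/s), for 0.2 s.
4. the smallest brick lies released on the middle one (x of brick_small in the frame of brick_middle between -0.021 and 0.021 m and z of brick_small in the frame of brick_middle between 0.038 and 0.046 m and y of small_end_a in the frame of brick_middle between -0.0105 and 0.0105 m and y of small_end_b in the frame of brick_middle between -0.0105 and 0.0105 m and angle between brick_small's own z axis and vertical below 0.06 rad and contact force between the fingers and brick_small below 0.5 N and linear speed of brick_small below 0.03 m/s), for 0.2 s.
At the end, for the whole second after the job is handed in: the station's tap is within 0.10 rad of shut; the large brick rests flat on the board, the middle on the large and the small on the middle, lengthways, no base overhanging the one beneath by more than about 1.5 mm; all released and at rest (value of joint station_tap below 0.1 rad and x of brick_large in the frame of board_top between -0.021 and 0.021 m and z of brick_large in the frame of board_top between 0.021 and 0.029 m and y of large_end_a in the frame of board_top between -0.024 and 0.024 m and y of large_end_b in the frame of board_top between -0.024 and 0.024 m and angle between each of brick_large, brick_middle, brick_small's own z axis and vertical below 0.06 rad and x of brick_middle in the frame of brick_large between -0.021 and 0.021 m and z of brick_middle in the frame of brick_large between 0.043 and 0.051 m and y of middle_end_a in the frame of brick_large between -0.0105 and 0.0105 m and y of middle_end_b in the frame of brick_large between -0.0105 and 0.0105 m and x of brick_small in the frame of brick_middle between -0.021 and 0.021 m and z of brick_small in the frame of brick_middle between 0.038 and 0.046 m and y of small_end_a in the frame of brick_middle between -0.0105 and 0.0105 m and y of small_end_b in the frame of brick_middle between -0.0105 and 0.0105 m and linear speed of each of brick_large, brick_middle, brick_small below 0.02 m/s); the robot touches nothing.
It fails at once if a neighbouring tap is touched (contact force between anything else and other_valve_1 above 1.5 N or contact force between anything else and other_valve_2 above 1.5 N or contact force between anything else and other_valve_3 above 1.5 N).
It fails at once if a bystander is moved by more than 20 mm (distance of any of flux_jar, brush, file, third_hand, tape, bowl, dish from where it was at the start of the episode above 0.02 m).
It fails at once if a bystander is tipped (angle between any of flux_jar, brush, file, third_hand, tape, bowl, dish's own z axis and vertical above 0.35 rad).
It fails at once if a brick is dropped: it falls free from more than about 20 mm ((linear speed of brick_large above 0.6 m/s and contact force between the fingers and brick_large below 0.1 N) or (linear speed of brick_middle above 0.6 m/s and contact force between the fingers and brick_middle below 0.1 N) or (linear speed of brick_small above 0.6 m/s and contact force between the fingers and brick_small below 0.1 N)).
It also fails if it takes over 72 s, if anything falls off the work surface, if the arm or the gripper's body presses on something with over 40 N, if the wrist force passes 120 N, or if a joint passes its speed limit or range.

### The arm

A 6-joint arm with a two-finger parallel gripper is mounted at the origin on the work surface. World frame = base frame: x ahead of the robot, y to its left, z up, the work surface at z = 0. Lengths are in m, angles in degrees, forces in N, time in s.
With the tool pointing down it reaches from about 0.35 to 0.875 m from the base axis. Payload 4.2 kg.
Tool frame: the origin (TCP) lies at the very end of the fingers, on their centre line; the grasp point (between the pads) lies 19 mm behind it; z points along the fingers, y is the direction in which the jaws open and shut (so a half turn about z gives the same grasp; the last joint's range is limited). The gripper opens to 87 mm and grips with 3 to 60 N. Pads are 19 mm wide; open, the fingers measure 117 mm over their backs; the gripper's body (75 mm by 190 mm) begins 51 mm behind the grasp point.
Start: joints at [86.837, 22.042, 0.453, 0, -68.411, -14.817], TCP at [0.193, 0.594, 0.223] pointing down, gripper open.
Joint ranges: [-179.83, 179.83], [-69.29, 118.12], [-61.27, 80.66], [-181.25, 117.63], [-171.15, -9.14], [-177.46, 177.46]. Speed limits (degrees/s): [159.86, 159.86, 180, 180, 180, 180].

### API

Orientations are given as a 3x3 rotation matrix whose columns are the frame's x, y, z axes.
In Python, from station import r, imaging gives the robot as it stands. The module is installed in compiled form; this text tells all that it offers.
- The arm moves only by the tool move_arm, never from a script. Its argument "motion" is one flat list of numbers, 7 for each row, row after row: the shift along the tool's x, y, z in units of 40 mm (1.0 is 40 mm), then the turn, a rotation vector about the tool's x, y, z in units of 5 degrees (1.0 is 5 degrees), then the gripper's target within -1 to 1 (shut at 1, half-way at 0, fully open at -1). In form: [dx, dy, dz, wx, wy, wz, gripper, dx, dy, dz, wx, wy, wz, gripper, ...]. A call has 1 to 20 rows; each row is the pose to reach, as a shift and turn from the pose measured when the call began, along the tool's axes at that moment; what a row does not reach only later rows make up. A row lasts 1/12 s, in which the tool goes at most 41.7 mm and 7.16 degrees, less where a joint would pass 70% of its speed; a pose out of reach is approached as far as the arm can. A call with a gripper value outside its range is refused whole. The fingers move at their own pace and stop on an object; the grip force is fixed at half the most. Time passes only in rows, so rows that repeat a pose let the fingers close. It gives the time, the measured TCP pose, the force and the opening at its end, in the units of the state.
- r.sense(): the state, without advancing time (a new reading comes with each control period).
- imaging.capture(name): name is "side" or "top"; returns the picture (480x640x3 uint8, blue, green, red); there is no depth.
- imaging.camera_params(name): a dict with "intrinsics" (3x3 intrinsics, pixels), "k1" (the pictures are not rectified: a ray, as slopes to the right and down, at radius r is drawn at 1 + k1 r^2 times it, then the intrinsics apply), "world_from_camera" (4x4, takes a point from camera to world coordinates). Camera axes: x right, y down, z forward; pixel columns grow to the right and rows downward; lengths in m; the calibration is good to about 2 mm. A picture is of the moment at which its call begins. camera_params takes no time and is no camera call.
- r.finish_job(): hands the job in, once; it reports no verdict.
The state is a dict: "time_s": time; "joints": joint angles; "joint_velocities": joint speeds; "effort": joint torques, N m; "tcp_pos": TCP position; "ee_rot": TCP orientation; "wrist_force": force on the tool from outside, world axes, zero at the start; "moment": the same for the moment, N m; "gripper_width": opening from 0.0 (shut) to 1.0 (fully open).
Only numpy, scipy, OpenCV 4.12 (cv2) and the standard library are available. Lean on these libraries where they do the work, as an engineer would, in place of code of your own. Each camera call takes 0.05 s, during which the arm holds its last target.

## Working session

There is one attempt and no reset: what is moved stays moved. The work goes in short steps, Python scripts to look and compute and a tool call to move; the robot and the scene stay as the last step left them, time stands still between calls to the robot, and variables do not carry over. Pictures are saved under pics/ and viewed, and the job is handed in when it is done.

Besides the shell and the picture viewer there is one more tool, called after "Emit:" by a JSON object that holds its "op" and its "data". move_arm: Moves the arm, as the interface text tells. Its arguments: {"type":"object","properties":{"motion":{"type":"array","items":{"type":"number"}}},"required":["motion"]}

```bash
mkdir -p pics; python3 - <<'E'
from station import r, imaging
import cv2
print(r.sense())
for n in("top","side"):
    print(n,imaging.camera_params(n)); cv2.imwrite(f"pics/{n}0.png",imaging.capture(n))
E
```

```text
{'time_s': 0.0, 'joints': array([ 8.68351415e+01,  2.20906919e+01,  3.77775075e-01, -2.77682129e-02,
       -6.84121506e+01, -1.48169195e+01]), 'joint_velocities': array([ 0.0505997 ,  0.01475725,  0.10783052, -0.0016953 , -0.05305691,
        0.00913105]), 'effort': array([ 5.05862372e-04, -3.90665925e+01,  1.87402350e+01,  4.21973839e+00,
        1.09959953e-02, -1.85400768e-04]), 'tcp_pos': array([0.19274365, 0.59388398, 0.22144982]), 'ee_rot': array([[ 9.51099566e-01, -3.08883944e-01, -5.70473854e-04],
       [-3.08884446e-01, -9.51097133e-01, -2.15458660e-03],
       [ 1.22941158e-04,  2.22543688e-03, -9.99997516e-01]]), 'wrist_force': array([0.38743205, 0.57453876, 0.45071126]), 'moment': array([-0.0002754 , -0.02191154,  0.00795654]), 'gripper_width': 1.0004581490800641}
top {'intrinsics': array([[523.19152949,   0.        , 318.26088684],
       [  0.        , 523.19152949, 239.62638647],
       [  0.        ,   0.        ,   1.        ]]), 'k1': 0.001489309242452677, 'world_from_camera': array([[ 0.01425796, -0.98995727,  0.14064605,  0.28990829],
       [-0.99985044, -0.01549254, -0.00768685, -0.11888678],
       [ 0.00978862, -0.14051541, -0.9900301 ,  1.47422161],
       [ 0.        ,  0.        ,  0.        ,  1.        ]])}
side {'intrinsics': array([[474.4713817,   0.       , 322.8888338],
       [  0.       , 474.4713817, 245.6564082],
       [  0.       ,   0.       ,   1.       ]]), 'k1': -0.02383666088936657, 'world_from_camera': array([[ 0.79455667, -0.41289609,  0.44519267, -0.1138058 ],
       [-0.60715381, -0.53227091,  0.58995926, -0.90931781],
       [-0.00662876, -0.73905649, -0.67361084,  0.98832541],
       [ 0.        ,  0.        ,  0.        ,  1.        ]])}
```

View pics/top0.png

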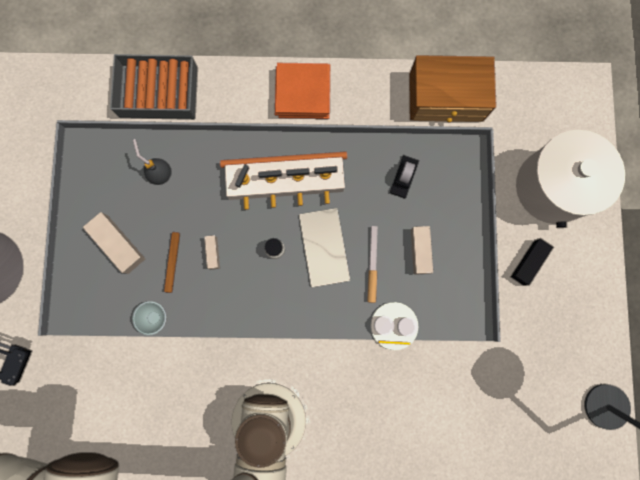

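View pics/side0.png

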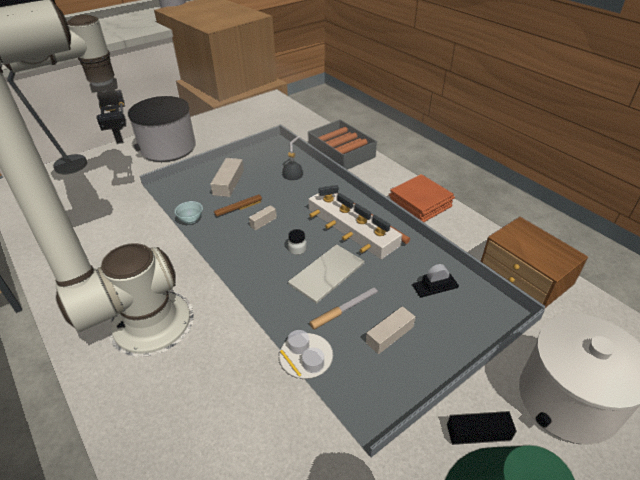

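```bash
python3 - <<'E'
import cv2
im=cv2.imread("pics/top0.png")
def crop(x,y,w,h,s,n,im=im): cv2.imwrite(f"pics/{n}.png",cv2.resize(im[y:y+h,x:x+w],None,fx=s,fy=s,interpolation=cv2.INTER_CUBIC))
crop(215,145,140,70,5.5,"c_bank")
crop(75,205,80,75,8,"c_large")
crop(190,225,50,50,10,"c_small")
crop(400,215,50,70,8,"c_mid")
crop(290,200,70,95,6,"c_board")
E
```

```text
(no output)
```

View pics/c_bank.png

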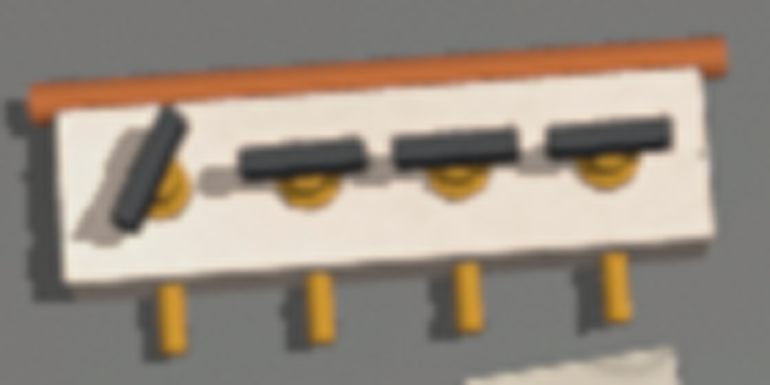

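View pics/c_large.png

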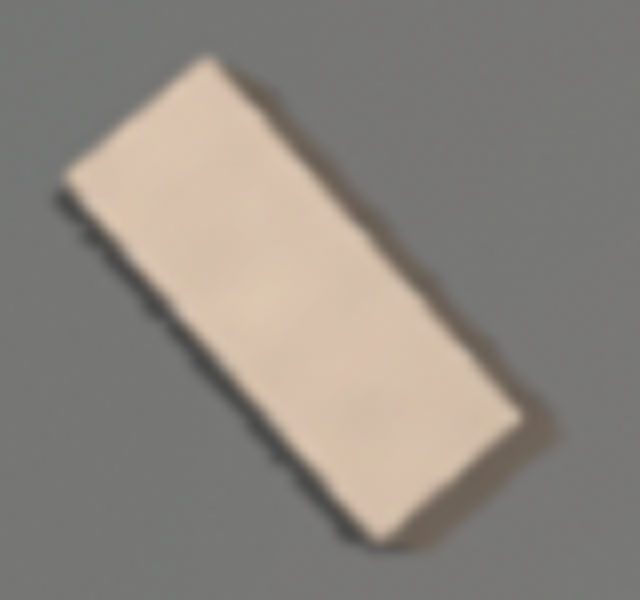

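View pics/c_small.png

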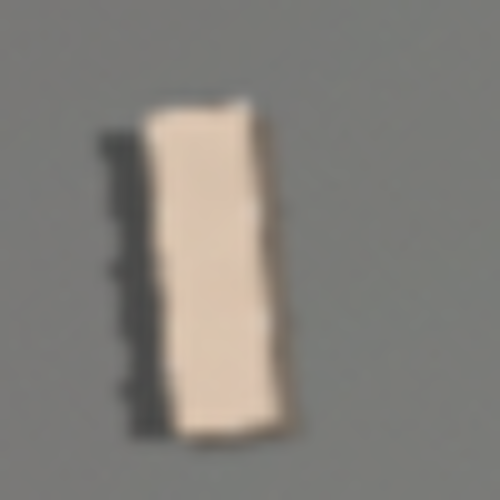

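View pics/c_mid.png

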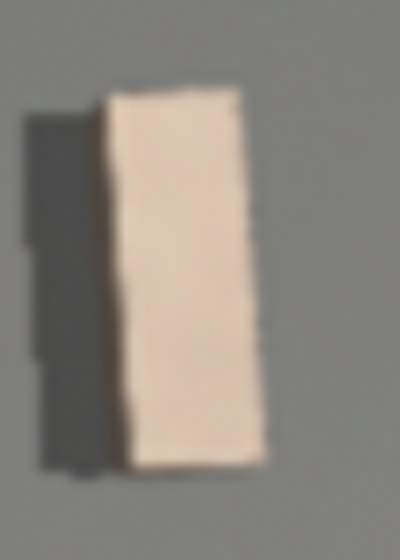

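View pics/c_board.png

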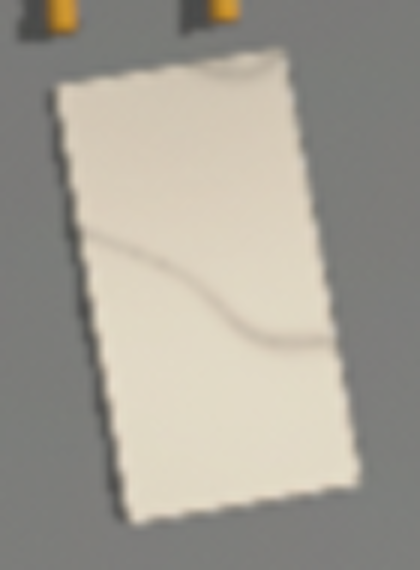

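```bash
python3 - <<'E'
import cv2
im=cv2.imread("pics/side0.png")
def crop(x,y,w,h,s,n,im=im): cv2.imwrite(f"pics/{n}.png",cv2.resize(im[y:y+h,x:x+w],None,fx=s,fy=s,interpolation=cv2.INTER_CUBIC))
crop(300,175,120,90,6,"s_bank")
crop(200,150,90,85,7,"s_ls")
crop(280,240,150,120,5,"s_bm")
E
```

```text
(no output)
```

View pics/s_bank.png

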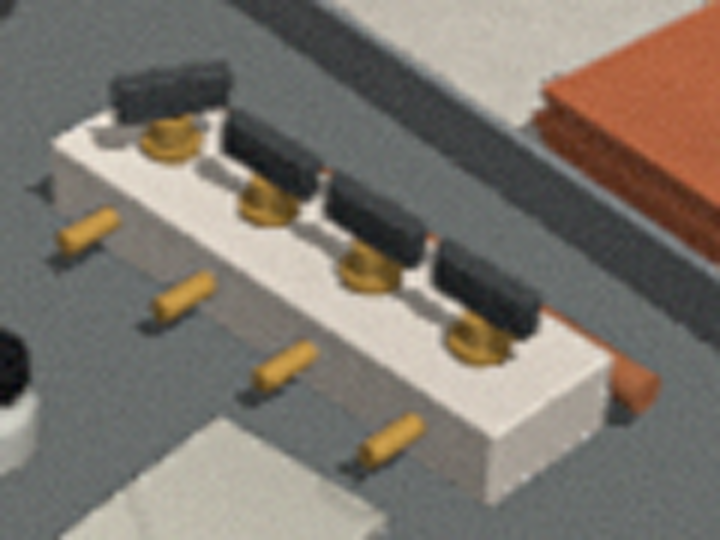

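View pics/s_ls.png

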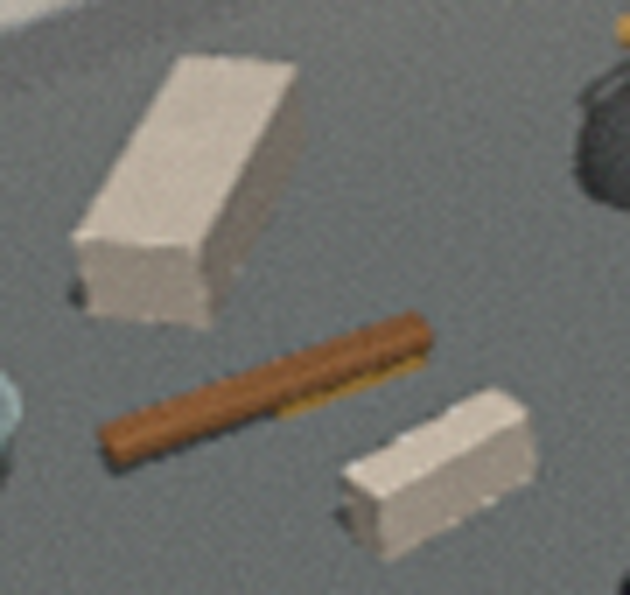

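View pics/s_bm.png

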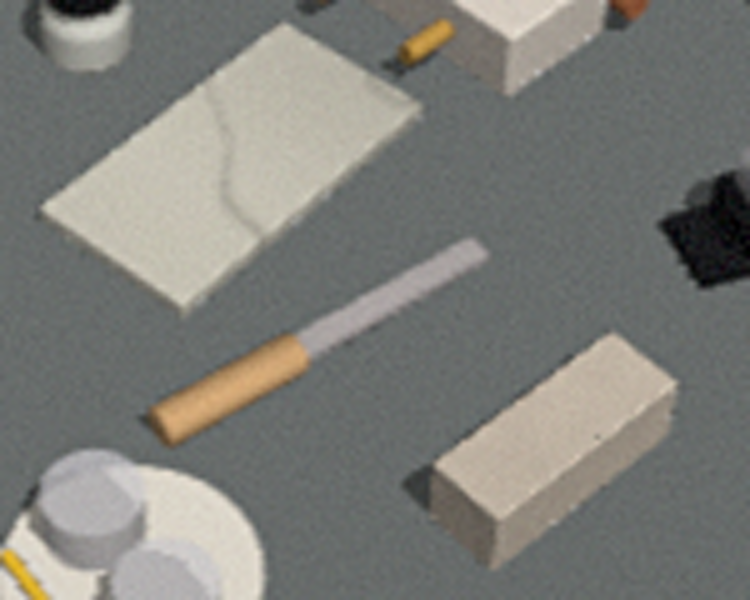

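```bash
cat > h.py <<'E'
import numpy as np
from scipy.optimize import least_squares, linear_sum_assignment
from station import imaging
P={n:imaging.camera_params(n) for n in("top","side")}
def proj(n,X):
    p=P[n];X=np.atleast_2d(X);T=np.linalg.inv(p["world_from_camera"])
    c=X@T[:3,:3].T+T[:3,3];s=c[:,:2]/c[:,2:]
    s=s*(1+p["k1"]*(s**2).sum(1,keepdims=True));K=p["intrinsics"]
    return s*[K[0,0],K[1,1]]+[K[0,2],K[1,2]]
def unproj(n,uv,z):
    p=P[n];K=p["intrinsics"];uv=np.atleast_2d(uv).astype(float)
    d=(uv-[K[0,2],K[1,2]])/[K[0,0],K[1,1]];s=d.copy()
    for _ in range(5): s=d/(1+p["k1"]*(s**2).sum(1,keepdims=True))
    R=p["world_from_camera"][:3,:3];t=p["world_from_camera"][:3,3]
    v=np.c_[s,np.ones(len(s))]@R.T
    return t+v*((z-t[2])/v[:,2])[:,None]
def px(pts,s,off): return (np.array(pts,float)+.5)/s-.5+np.array(off)
def fitrect(L,W,z,obs,x0):
    """obs: list of (cam, pix Nx2) of top corners"""
    def cor(q):
        c,s=np.cos(q[2]),np.sin(q[2])
        return np.array([[q[0]+c*a-s*b,q[1]+s*a+c*b,z] for a in(-L/2,L/2) for b in(-W/2,W/2)])
    def res(q):
        o=[]
        for n,uv in obs:
            pr=proj(n,cor(q));D=((pr[:,None]-uv[None])**2).sum(2)
            i,j=linear_sum_assignment(D);w=1 if n=="top" else .8
            o+=list(w*(pr[i]-uv[j]).ravel())
        return np.pad(o,(0,0))
    f=least_squares(res,x0);return f.x,np.abs(f.fun).max(),np.sqrt((f.fun**2).mean())
E
cat > m1.py <<'E'
from h import *
O={
"large":(.17,.064,.05,px([(208,55),(65,177),(380,545),(523,417)],8,(75,205)),px([(180,57),(298,65),(200,245),(75,237)],7,(200,150))),
"small":(.09,.028,.04,px([(145,110),(247,100),(282,420),(175,435)],10,(190,225)),px([(345,472),(382,498),(530,408),(490,392)],7,(200,150))),
"mid":(.13,.046,.044,px([(108,95),(238,90),(265,463),(132,466)],8,(400,215)),px([(435,465),(495,512),(677,382),(613,333)],5,(280,240))),
"board":(.21,.11,.012,px([(57,88),(284,50),(359,485),(130,523)],6,(290,200)),px([(40,210),(185,312),(420,108),(287,25)],5,(280,240))),
}
for k,(L,W,z,t,s) in O.items():
    w=unproj("top",t,z);ws=unproj("side",s,z);c=w.mean(0)
    print(k,"edges",np.round([np.linalg.norm(w[i]-w[i-1]) for i in range(4)],3),"side edges",np.round([np.linalg.norm(ws[i]-ws[i-1]) for i in range(4)],3),"centres",c[:2].round(4),ws.mean(0)[:2].round(4))
    d=max((w[i]-w[i-1] for i in range(4)),key=lambda v:np.linalg.norm(v));y=np.arctan2(d[1],d[0]);y=(y+np.pi/2)%np.pi-np.pi/2
    for ob in ([("top",t)],[("side",s)],[("top",t),("side",s)]):
        q,m,rm=fitrect(L,W,z,ob,[c[0],c[1],y]);print("  fit",q[:2].round(4),"yaw",np.degrees(q[2]).round(2),"maxpx",m.round(2))
t=px([(65,283),(714,235),(700,68)],5.5,(215,145));s=px([(52,143),(490,437),(608,357)],6,(300,175))
a=unproj("top",t,.05);b=unproj("side",s,.05);print("bank",a.round(4),b.round(4))
bars=px([(148,167),(303,158),(456,147),(608,135)],5.5,(215,145));print(unproj("top",bars,.099).round(4))
e=unproj("top",px([(175,112),(122,225)],5.5,(215,145)),.099);print("openbar",e.round(4),np.degrees(np.arctan2(*(e[0]-e[1])[[1,0]])))
E
python3 m1.py
```

```text
large edges [0.17  0.063 0.17  0.064] side edges [0.167 0.064 0.166 0.063] centres [0.4776 0.4365] [0.4763 0.4383]
  fit [0.4776 0.4365] yaw 43.14 maxpx 0.23
  fit [0.4764 0.4385] yaw 43.69 maxpx 0.37
  fit [0.4772 0.4368] yaw 43.26 maxpx 0.52
small edges [0.091 0.028 0.09  0.029] side edges [0.085 0.027 0.09  0.023] centres [0.4571 0.1656] [0.454  0.1663]
  fit [0.4571 0.1656] yaw 8.12 maxpx 0.27
  fit [0.4541 0.1664] yaw 8.93 maxpx 0.75
  fit [0.4562 0.1659] yaw 8.3 maxpx 0.86
mid edges [0.129 0.045 0.13  0.046] side edges [0.129 0.039 0.127 0.043] centres [ 0.4708 -0.4187] [ 0.4687 -0.4174]
  fit [ 0.4709 -0.4187] yaw 3.05 maxpx 0.25
  fit [ 0.4688 -0.4172] yaw 2.53 maxpx 1.11
  fit [ 0.47  -0.418] yaw 2.83 maxpx 1.13
board edges [0.208 0.109 0.209 0.108] side edges [0.21  0.112 0.208 0.106] centres [ 0.477  -0.1471] [ 0.4739 -0.1488]
  fit [ 0.477  -0.1471] yaw 10.33 maxpx 0.39
  fit [ 0.4739 -0.1488] yaw 10.52 maxpx 0.78
  fit [ 0.4761 -0.1474] yaw 10.4 maxpx 1.01
bank [[ 0.6105  0.1269  0.05  ]
 [ 0.6408 -0.2008  0.05  ]
 [ 0.7282 -0.193   0.05  ]] [[ 0.6086  0.1258  0.05  ]
 [ 0.6364 -0.1981  0.05  ]
 [ 0.7236 -0.1905  0.05  ]]
[[ 0.6583  0.0801  0.099 ]
 [ 0.6641  0.0042  0.099 ]
 [ 0.6709 -0.0708  0.099 ]
 [ 0.6783 -0.1454  0.099 ]]
openbar [[0.6863 0.0678 0.099 ]
 [0.6289 0.0917 0.099 ]] -22.671880041675507
```

```bash
cat > plan.py <<'E'
import sys,numpy as np
from station import r
from scipy.spatial.transform import Rotation as Ro
def go(x,y,z,jaw,dual=True):
    """jaw: angle deg of tool y axis; picks nearest half turn unless dual False"""
    s=r.sense();R=s["ee_rot"];p=s["tcp_pos"];cur=np.degrees(np.arctan2(R[1,1],R[0,1]))
    if dual: jaw=cur+(jaw-cur+90)%180-90
    a=np.radians(jaw);Y=np.array([np.cos(a),np.sin(a),0]);Z=np.array([0,0,-1.]);T=np.c_[np.cross(Y,Z),Y,Z]
    w=np.degrees(Ro.from_matrix(R.T@T).as_rotvec())/5;d=R.T@(np.array([x,y,z])-p)/.04
    print("t",round(s["time_s"],2),"tcp",p.round(4),"jaw",cur.round(2),"j6",s["joints"][5].round(1),"grip",round(s["gripper_width"],3),"F",s["wrist_force"].round(1))
    print("row",d.round(3),w.round(3),"dist",np.linalg.norm(d*.04).round(3),"turn",np.linalg.norm(w*5).round(1),"target jaw",round(jaw,1))
if __name__=="__main__":
    a=list(map(float,sys.argv[1:5]));go(*a,dual=len(sys.argv)<6)
E
python3 plan.py .659 .0805 .16 67.3; python3 -c "
from h import *
import cv2
print(proj('side',[[.659,.0805,.099],[.659,.0805,.05]]),proj('top',[[.659,.0805,.099]]))"
```

```text
t 0.1 tcp [0.1927 0.594  0.2216] jaw -107.99 j6 -14.8 grip 1.0 F [ 0.9  0.  -0. ]
row [15.051  8.607  1.557] [ 0.022 -0.002  0.942] dist 0.696 turn 4.7 target jaw -112.7
[[328.77817722 187.05394922]
 [328.75312308 199.29734985]] [[241.34443711 174.68780326]]
```

Emit:
{"op": "move_arm", "data": {"motion": [15.05,8.6,1.0,0,0,0.95,0.3,15.05,8.6,1.0,0,0,0.95,0.3,15.05,8.6,1.0,0,0,0.95,0.3,15.05,8.6,1.0,0,0,0.95,0.3,15.05,8.6,1.0,0,0,0.95,0.3,15.05,8.6,1.0,0,0,0.95,0.3,15.05,8.6,1.0,0,0,0.95,0.3,15.05,8.6,1.0,0,0,0.95,0.3,15.05,8.6,1.0,0,0,0.95,0.3,15.05,8.6,1.0,0,0,0.95,0.3,15.05,8.6,1.0,0,0,0.95,0.3,15.05,8.6,1.0,0,0,0.95,0.3,15.05,8.6,1.0,0,0,0.95,0.3,15.05,8.6,1.0,0,0,0.95,0.3,15.05,8.6,1.0,0,0,0.95,0.3,15.05,8.6,1.0,0,0,0.95,0.3,15.05,8.6,1.0,0,0,0.95,0.3,15.05,8.6,1.0,0,0,0.95,0.3,15.05,8.6,1.0,0,0,0.95,0.3,15.05,8.6,1.0,0,0,0.95,0.3]}}

```text
time_s: 1.77
tcp_pos: [0.6585, 0.0809, 0.1816]
ee_rot: [[0.922, -0.387, -0.002], [-0.387, -0.922, -0.002], [-0.001, 0.003, -1.0]]
wrist_force: [0.5, -0.1, 0.1]
gripper_width: 0.351
```

```bash
python3 plan.py .659 .0805 .078 67.3; python3 -c "
from station import imaging
import cv2
im=imaging.capture('side');cv2.imwrite('pics/s1.png',cv2.resize(im[110:270,260:440],None,fx=4,fy=4,interpolation=2)[:600])"
```

```text
t 1.77 tcp [0.6585 0.0809 0.1816] jaw -112.75 j6 46.2 grip 0.351 F [ 0.5 -0.1  0.1]
row [ 0.019 -0.004  2.591] [ 0.031  0.012 -0.01 ] dist 0.104 turn 0.2 target jaw -112.7
```

View pics/s1.png

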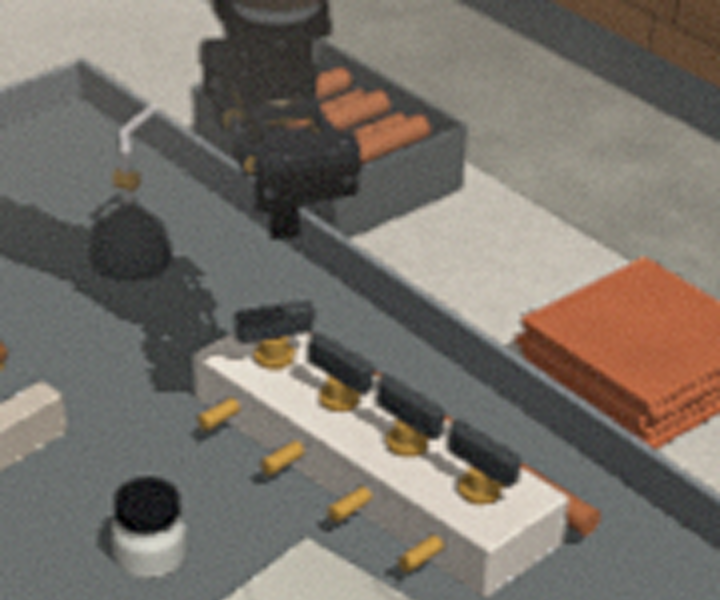

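The gripper hangs over the open tap (px 275,320 in the crop), which is the leftmost of the bank's four. Its bar is turned away from the row, while the other three (340,365), (410,405) and (485,450) lie in line. Descending and gripping.

Emit:
{"op": "move_arm", "data": {"motion": [0,0,1.3,0,0,0,0.3,0,0,2.0,0,0,0,0.3,0,0,2.6,0,0,0,0.3,0,0,2.6,0,0,0,0.3,0,0,2.6,0,0,0,0.3,0,0,2.6,0,0,0,1,0,0,2.6,0,0,0,1,0,0,2.6,0,0,0,1,0,0,2.6,0,0,0,1,0,0,2.6,0,0,0,1]}}

```text
time_s: 2.65
tcp_pos: [0.6595, 0.0822, 0.0804]
ee_rot: [[0.923, -0.385, 0.003], [-0.385, -0.923, -0.0], [0.003, -0.001, -1.0]]
wrist_force: [-0.9, 2.5, 5.8]
gripper_width: 0.156
```

```bash
python3 plan.py .659 .0805 .078 -177.5 x
```

```text
t 2.65 tcp [0.6595 0.0822 0.0804] jaw -112.66 j6 46.2 grip 0.156 F [-0.9  2.5  5.8]
row [0.005 0.045 0.06 ] [-0.028 -0.022 12.967] dist 0.003 turn 64.8 target jaw -177.5
```

Emit:
{"op": "move_arm", "data": {"motion": [0,0,0,0,0,1,1,0,0,0,0,0,2,1,0,0,0,0,0,3,1,0,0,0,0,0,4,1,0,0,0,0,0,5,1,0,0,0,0,0,6,1,0,0,0,0,0,7,1,0,0,0,0,0,8,1,0,0,0,0,0,9,1,0,0,0,0,0,10,1,0,0,0,0,0,11,1,0,0,0,0,0,12,1,0,0,0,0,0,12.6,1,0,0,0,0,0,12.9,1,0,0,0,0,0,12.9,1,0,0,0,0,0,12.9,1]}}

```text
time_s: 3.98
tcp_pos: [0.658, 0.0812, 0.0804]
ee_rot: [[0.051, -0.999, -0.001], [-0.999, -0.051, -0.002], [0.002, 0.001, -1.0]]
wrist_force: [-4.9, -1.8, 2.3]
gripper_width: 0.157
```

```bash
python3 plan.py .659 .0805 .078 -177.5 x;python3 -c "
from station import r,imaging
import cv2
print(r.sense()['moment'])
im=imaging.capture('side');cv2.imwrite('pics/s2.png',cv2.resize(im[150:270,260:420],None,fx=5,fy=5,interpolation=2)[:600])"
```

```text
t 3.98 tcp [0.658  0.0812 0.0804] jaw -177.05 j6 -18.2 grip 0.157 F [-4.9 -1.8  2.3]
row [ 0.019 -0.023  0.061] [ 0.008 -0.025  0.09 ] dist 0.003 turn 0.5 target jaw -177.5
[-0.60302567  1.30816835  0.65844532]
```

View pics/s2.png

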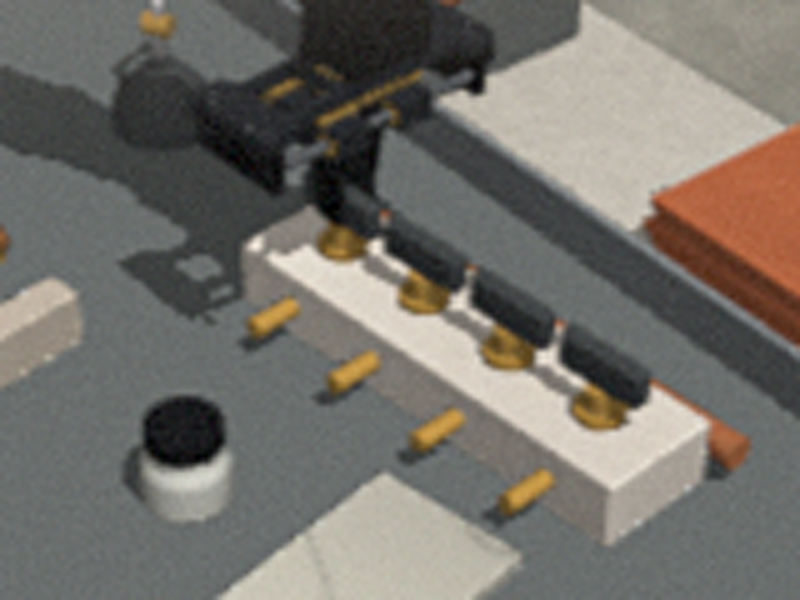

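The tap's bar (px 345,205) now lies in line with the other three, held at the stop. Next I release it, rise and go to the large brick.

```bash
python3 plan.py .4772 .4368 .16 -226.7 x
```

```text
t 4.03 tcp [0.658  0.0812 0.0804] jaw -177.07 j6 -18.2 grip 0.156 F [-6.  -3.6  3.5]
row [-9.105  4.063 -2.005] [-3.000e-03 -2.600e-02  9.926e+00] dist 0.407 turn 49.6 target jaw -226.7
```

Emit:
{"op": "move_arm", "data": {"motion": [0,0,0,0,0,12.9,0.3,0,0,0,0,0,0,0.3,0,0,0,0,0,0,0.3,0,0,-1,0,0,0,0.3,0,0,-2,0,0,0,0.3,0,0,-2.5,0,0,0,0.3,0,0,-2.5,0,0,0,0.3]}}

```text
time_s: 4.62
tcp_pos: [0.6622, 0.0824, 0.1876]
ee_rot: [[0.05, -0.999, 0.014], [-0.999, -0.05, 0.001], [-0.001, -0.014, -1.0]]
wrist_force: [0.2, 0.7, 0.5]
gripper_width: 0.349
```

I typed a stray turn in the first row of that release, so I'm checking that the tap stayed shut.

```bash
python3 plan.py .4772 .4368 .16 -226.7 x;python3 -c "
from station import r,imaging
import cv2
im=imaging.capture('side');cv2.imwrite('pics/s3.png',cv2.resize(im[170:270,290:420],None,fx=6,fy=6,interpolation=2)[:600])
im=imaging.capture('top');cv2.imwrite('pics/t3.png',cv2.resize(im[145:215,215:355],None,fx=5.5,fy=5.5,interpolation=2)[:600])"
```

```text
t 4.62 tcp [0.6622 0.0824 0.1876] jaw -177.16 j6 -18.3 grip 0.349 F [0.2 0.7 0.5]
row [-9.079  4.19   0.639] [-0.143  0.074  9.908] dist 0.401 turn 49.5 target jaw -226.7
```

View pics/s3.png

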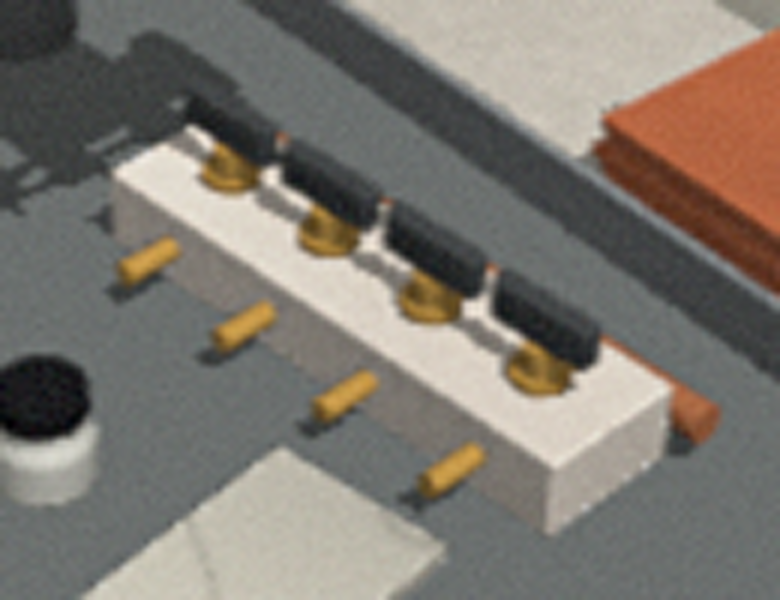

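View pics/t3.png

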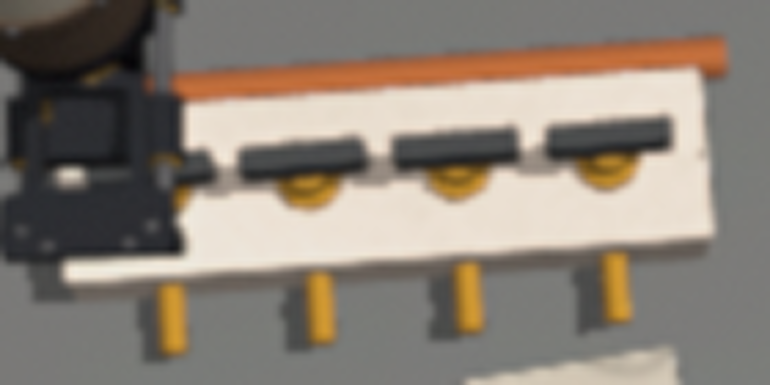

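```bash
python3 -c "
from station import r,imaging
import cv2
im=imaging.capture('side');cv2.imwrite('pics/s4.png',cv2.resize(im[180:215,315:375],None,fx=13,fy=13,interpolation=2)[:600])
from h import *
from plan import *
for q in (0,.07,.14,.25):
  for k,c in enumerate([114,38]):
    a=np.radians(5.1+90)+(q if k==0 else 0);d=np.array([np.cos(a),np.sin(a),0])*.032
    yb=np.array([-np.sin(np.radians(5.1)),np.cos(np.radians(5.1)),0]);C=np.array([.659,.0815,.099])-yb*(.114-c/1000)
    pr=proj('side',[C+d,C-d]);e=pr[0]-pr[1];print(q,k,((pr-[315,180]+.5)*13-.5).round(0).tolist(),'slope',(e[1]/e[0]).round(3))
"
```

```text
0 0 [[96.0, 42.0], [272.0, 151.0]] slope 0.624
0 1 [[306.0, 173.0], [492.0, 289.0]] slope 0.624
0.07 0 [[89.0, 45.0], [278.0, 148.0]] slope 0.542
0.07 1 [[306.0, 173.0], [492.0, 289.0]] slope 0.624
0.14 0 [[83.0, 49.0], [284.0, 144.0]] slope 0.471
0.14 1 [[306.0, 173.0], [492.0, 289.0]] slope 0.624
0.25 0 [[75.0, 56.0], [292.0, 137.0]] slope 0.373
0.25 1 [[306.0, 173.0], [492.0, 289.0]] slope 0.624
```

View pics/s4.png

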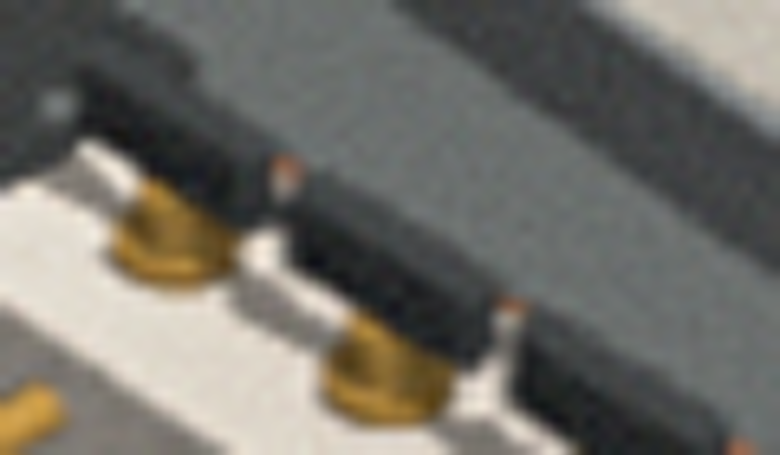

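The tap's front edge runs (85,80)→(250,185), slope about 0.6 like its neighbour's, so it is shut. On to the large brick.

Emit:
{"op": "move_arm", "data": {"motion": [-9.1,4.2,0.9,0,0,9.9,-1,-9.1,4.2,0.9,0,0,9.9,-1,-9.1,4.2,0.9,0,0,9.9,-1,-9.1,4.2,0.9,0,0,9.9,-1,-9.1,4.2,0.9,0,0,9.9,-1,-9.1,4.2,0.9,0,0,9.9,-1,-9.1,4.2,0.9,0,0,9.9,-1,-9.1,4.2,0.9,0,0,9.9,-1,-9.1,4.2,0.9,0,0,9.9,-1,-9.1,4.2,0.9,0,0,9.9,-1,-9.1,4.2,0.9,0,0,9.9,-1,-9.1,4.2,0.9,0,0,9.9,-1,-9.1,4.2,0.9,0,0,9.9,-1,-9.1,4.2,0.9,0,0,9.9,-1]}}

```text
time_s: 5.93
tcp_pos: [0.4724, 0.4357, 0.1427]
ee_rot: [[-0.729, -0.685, -0.002], [-0.685, 0.729, -0.003], [0.003, -0.001, -1.0]]
wrist_force: [-0.8, 0.1, -0.5]
gripper_width: 0.997
```

```bash
python3 plan.py .4772 .4368 .013 -226.7 x;python3 -c "
from station import r,imaging
import cv2
im=imaging.capture('side');cv2.imwrite('pics/s5.png',cv2.resize(im[90:260,150:390],None,fx=3.3,fy=3.3,interpolation=2)[:600])
im=imaging.capture('top');cv2.imwrite('pics/t5.png',cv2.resize(im[145:215,215:355],None,fx=5.5,fy=5.5,interpolation=2)[:600])"
```

```text
t 5.93 tcp [0.4724 0.4357 0.1427] jaw 133.23 j6 -103.9 grip 0.997 F [-0.8  0.1 -0.5]
row [-0.115 -0.06   3.242] [-0.009 -0.034 -0.013] dist 0.13 turn 0.2 target jaw -226.7
```

View pics/s5.png

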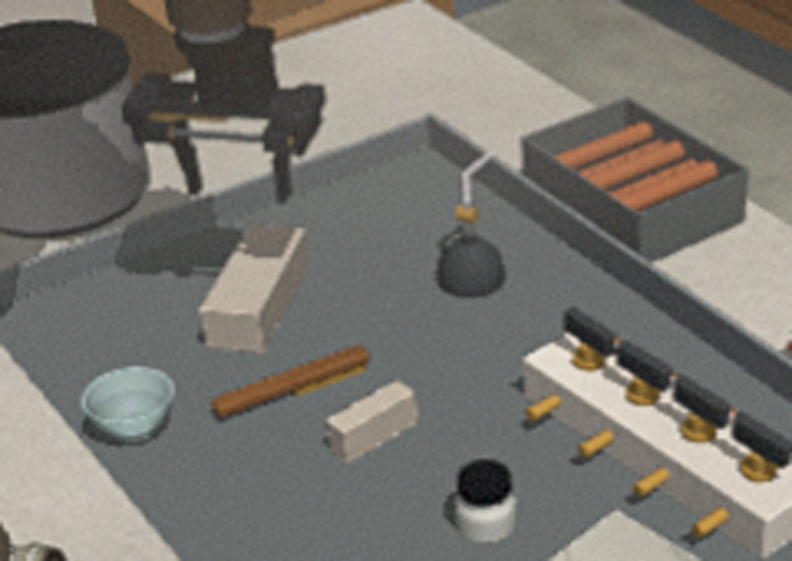

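View pics/t5.png

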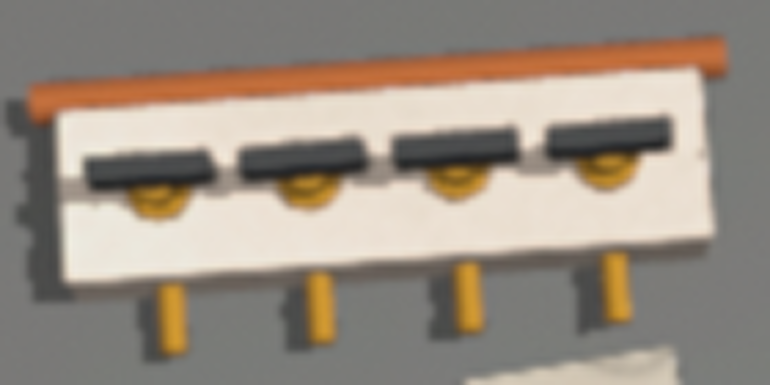

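The tap reads shut from above, at 3.7° against 5.6° for its neighbours. The gripper is open over the large brick, so I descend and grip.

Emit:
{"op": "move_arm", "data": {"motion": [-0.12,-0.06,0.9,0,0,0,-1,-0.12,-0.06,1.8,0,0,0,-1,-0.12,-0.06,2.6,0,0,0,-1,-0.12,-0.06,3.2,0,0,0,-1,-0.12,-0.06,3.2,0,0,0,-1,-0.12,-0.06,3.2,0,0,0,-1,-0.12,-0.06,3.2,0,0,0,1,-0.12,-0.06,3.2,0,0,0,1,-0.12,-0.06,3.2,0,0,0,1,-0.12,-0.06,3.2,0,0,0,1,-0.12,-0.06,3.2,0,0,0,1,-0.12,-0.06,3.2,0,0,0,1]}}

```text
time_s: 7.03
tcp_pos: [0.4781, 0.4387, 0.0173]
ee_rot: [[-0.729, -0.685, 0.001], [-0.685, 0.729, 0.002], [-0.002, 0.001, -1.0]]
wrist_force: [-3.6, 1.9, 6.2]
gripper_width: 0.733
```

```bash
python3 plan.py .4761 -.1474 .16 -259.6 x;python3 -c "
from station import r,imaging
import cv2
im=imaging.capture('side');cv2.imwrite('pics/s6.png',cv2.resize(im[90:260,150:390],None,fx=3.3,fy=3.3,interpolation=2)[:600])"
```

```text
t 7.03 tcp [0.4781 0.4387 0.0173] jaw 133.23 j6 -103.5 grip 0.733 F [-3.6  1.9  6.2]
row [ 10.064 -10.639  -3.596] [0.015 0.021 6.565] dist 0.603 turn 32.8 target jaw -259.6
```

View pics/s6.png

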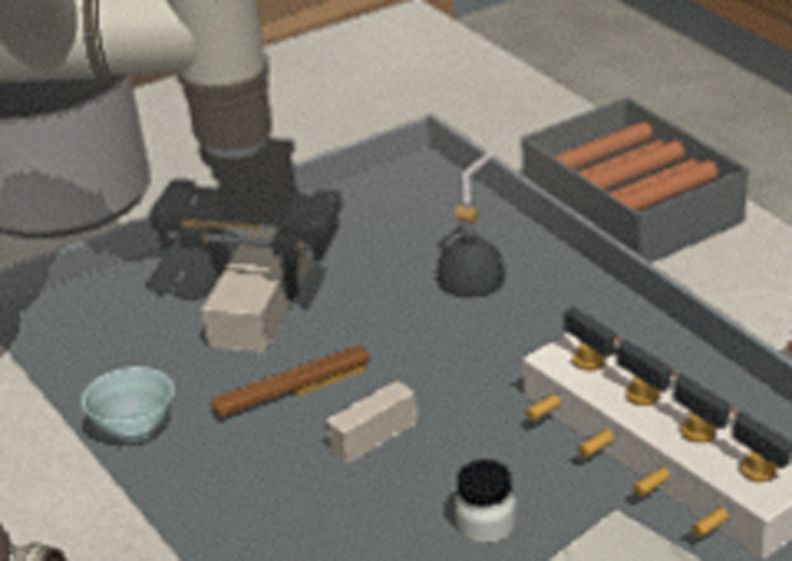

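The fingers hold the large brick at about 63.8 mm, which matches its width. I lift it and carry it to above the board.

Emit:
{"op": "move_arm", "data": {"motion": [0,0,-0.8,0,0,0,1,0,0,-1.6,0,0,0,1,0,0,-2.4,0,0,0,1,0.6,-0.7,-3.2,0,0,0.4,1,1.2,-1.3,-3.5,0,0,0.8,1,2,-2.1,-3.6,0,0,1.3,1,2.7,-2.8,-3.6,0,0,1.8,1,3.4,-3.6,-3.6,0,0,2.3,1,4.1,-4.3,-3.6,0,0,2.7,1,4.8,-5.1,-3.6,0,0,3.2,1,5.5,-5.8,-3.6,0,0,3.7,1,6.2,-6.6,-3.6,0,0,4.1,1,6.9,-7.3,-3.6,0,0,4.6,1,7.6,-8.1,-3.6,0,0,5.1,1,8.3,-8.8,-3.6,0,0,5.6,1,9,-9.5,-3.6,0,0,6.1,1,9.6,-10.2,-3.6,0,0,6.5,1,10.05,-10.65,-3.6,0,0,6.55,1,10.05,-10.65,-3.6,0,0,6.55,1,10.05,-10.65,-3.6,0,0,6.55,1]}}

```text
time_s: 8.75
tcp_pos: [0.4751, -0.1486, 0.1589]
ee_rot: [[-0.984, -0.178, -0.002], [-0.178, 0.984, 0.002], [0.002, 0.003, -1.0]]
wrist_force: [-0.1, 0.6, -4.2]
gripper_width: 0.735
```

```bash
python3 plan.py .478 -.147 .028 -259.6 x;python3 -c "
from station import r,imaging
import cv2
im=imaging.capture('top');cv2.imwrite('pics/t7.png',cv2.resize(im[180:300,250:400],None,fx=5,fy=5,interpolation=2)[:600])
im=imaging.capture('side');cv2.imwrite('pics/s7.png',cv2.resize(im[150:310,240:440],None,fx=3.7,fy=3.7,interpolation=2)[:600])"
```

```text
t 8.75 tcp [ 0.4751 -0.1486  0.1589] jaw 100.26 j6 -80.9 grip 0.735 F [-0.1  0.6 -4.2]
row [-0.085  0.017  3.273] [ 0.033 -0.022 -0.029] dist 0.131 turn 0.2 target jaw -259.6
```

View pics/t7.png

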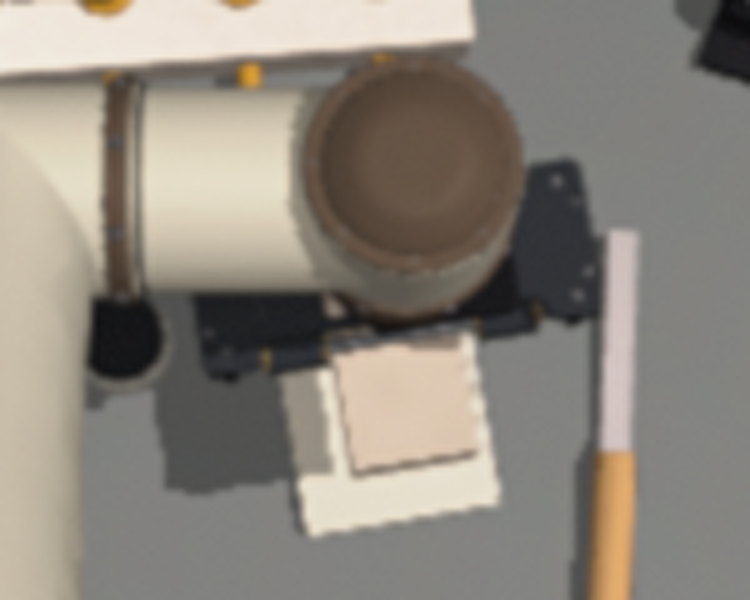

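View pics/s7.png

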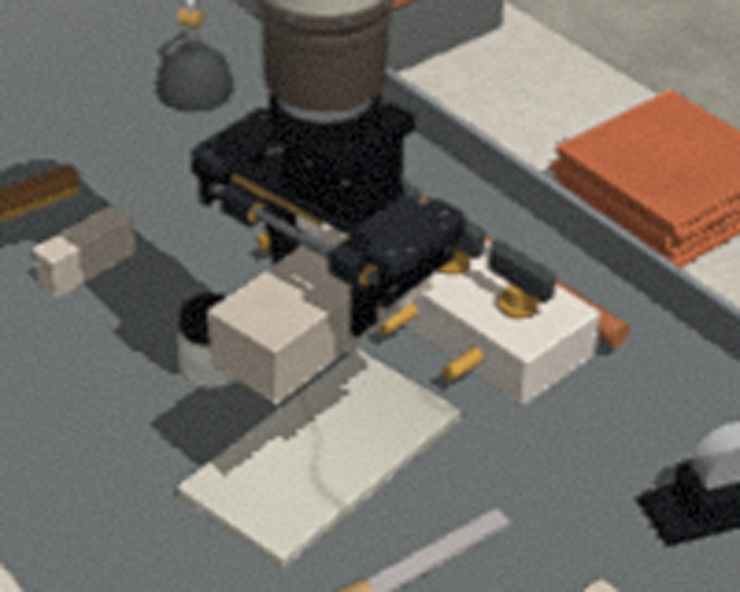

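The large brick is held squarely over the board, so I lower it.

Emit:
{"op": "move_arm", "data": {"motion": [-0.08,0.02,0.8,0,0,0,1,-0.08,0.02,1.6,0,0,0,1,-0.08,0.02,2.3,0,0,0,1,-0.08,0.02,2.8,0,0,0,1,-0.08,0.02,3.0,0,0,0,1,-0.08,0.02,3.15,0,0,0,1,-0.08,0.02,3.22,0,0,0,1,-0.08,0.02,3.27,0,0,0,1,-0.08,0.02,3.27,0,0,0,1,-0.08,0.02,3.27,0,0,0,1]}}

```text
time_s: 9.68
tcp_pos: [0.4796, -0.1453, 0.0297]
ee_rot: [[-0.983, -0.182, 0.001], [-0.182, 0.983, 0.002], [-0.002, 0.002, -1.0]]
wrist_force: [-0.2, -0.5, -4.4]
gripper_width: 0.729
```

```bash
python3 plan.py .478 -.147 .028 -259.6 x;python3 -c "
from station import r,imaging
import cv2
im=imaging.capture('side');cv2.imwrite('pics/s8.png',cv2.resize(im[190:310,260:420],None,fx=5,fy=5,interpolation=2)[:600])"
```

```text
t 9.68 tcp [ 0.4796 -0.1453  0.0297] jaw 100.47 j6 -81.0 grip 0.729 F [-0.2 -0.5 -4.4]
row [ 0.047 -0.034  0.042] [0.024 0.02  0.013] dist 0.003 turn 0.2 target jaw -259.6
```

View pics/s8.png

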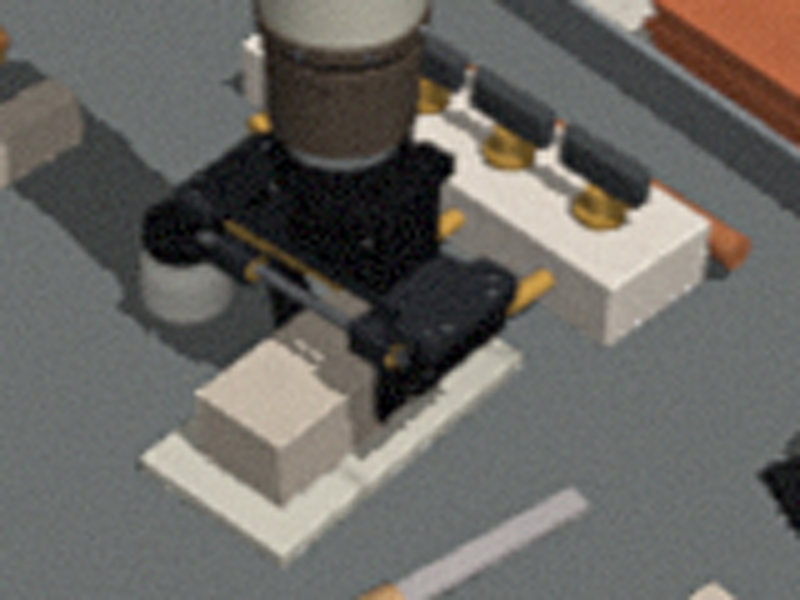

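Emit:
{"op": "move_arm", "data": {"motion": [0.03,-0.03,0.03,0,0,0,1,0.03,-0.03,0.05,0,0,0,1,0.03,-0.03,0.05,0,0,0,1,0.03,-0.03,0.05,0,0,0,1]}}

```text
time_s: 10.07
tcp_pos: [0.4793, -0.1468, 0.0293]
ee_rot: [[-0.983, -0.182, 0.003], [-0.182, 0.983, 0.002], [-0.004, 0.001, -1.0]]
wrist_force: [-2.0, 2.5, 6.4]
gripper_width: 0.735
```

Emit:
{"op": "move_arm", "data": {"motion": [0,0,0,0,0,0,-1,0,0,0,0,0,0,-1,0,0,0,0,0,0,-1,0,0,0,0,0,0,-1,0,0,-1,0,0,0,-1,0,0,-2,0,0,0,-1,0,0,-2.8,0,0,0,-1,0,0,-2.8,0,0,0,-1]}}

```text
time_s: 10.73
tcp_pos: [0.4835, -0.1477, 0.1481]
ee_rot: [[-0.983, -0.184, 0.017], [-0.184, 0.983, 0.0], [-0.017, -0.003, -1.0]]
wrist_force: [1.2, 0.6, 0.6]
gripper_width: 0.995
```

```bash
python3 plan.py .470 -.418 .13 -267.2 x
```

```text
t 10.73 tcp [ 0.4835 -0.1477  0.1481] jaw 100.58 j6 -80.9 grip 0.995 F [1.2 0.6 0.6]
row [ 1.58  -6.578  0.446] [-0.022  0.199  1.556] dist 0.271 turn 7.8 target jaw -267.2
```

Emit:
{"op": "move_arm", "data": {"motion": [1.55,-6.6,0.4,0,0.2,1.55,-1,1.55,-6.6,0.4,0,0.2,1.55,-1,1.55,-6.6,0.4,0,0.2,1.55,-1,1.55,-6.6,0.4,0,0.2,1.55,-1,1.55,-6.6,0.4,0,0.2,1.55,-1,1.55,-6.6,0.4,0,0.2,1.55,-1,1.55,-6.6,0.4,0,0.2,1.55,-1,1.55,-6.6,0.4,0,0.2,1.55,-1,1.55,-6.6,0.4,0,0.2,1.55,-1,1.55,-6.6,0.4,0,0.2,1.55,-1]}}

```text
time_s: 11.57
tcp_pos: [0.471, -0.4181, 0.1313]
ee_rot: [[-0.999, -0.049, -0.001], [-0.049, 0.999, -0.001], [0.001, -0.001, -1.0]]
wrist_force: [-0.5, -0.2, 0.2]
gripper_width: 0.998
```

```bash
python3 plan.py .470 -.418 .014 -267.2 x;python3 -c "
from station import r,imaging
import cv2
im=imaging.capture('side');cv2.imwrite('pics/s9f.png',im);cv2.imwrite('pics/s9.png',cv2.resize(im[220:320,270:390],None,fx=6,fy=6,interpolation=2)[:600])
im=imaging.capture('top');cv2.imwrite('pics/t9f.png',im);cv2.imwrite('pics/t9.png',cv2.resize(im[200:295,290:390],None,fx=6,fy=6,interpolation=2)[:600])"
```

```text
t 11.57 tcp [ 0.471  -0.4181  0.1313] jaw 92.81 j6 -60.4 grip 0.998 F [-0.5 -0.2  0.2]
row [0.022 0.006 2.932] [-0.012 -0.009  0.002] dist 0.117 turn 0.1 target jaw -267.2
```

View pics/s9.png

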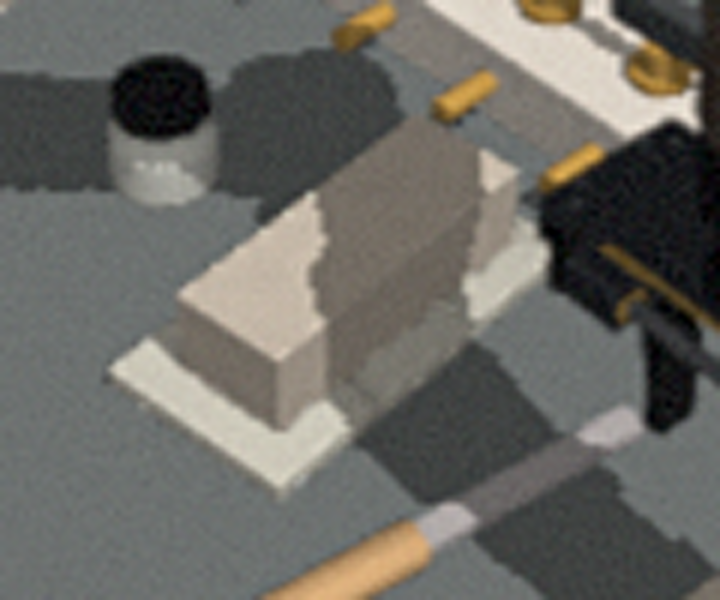

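View pics/t9.png

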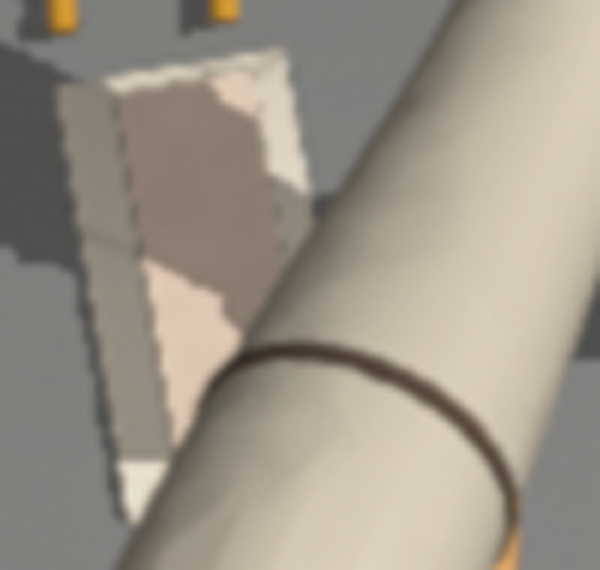

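View pics/t9f.png

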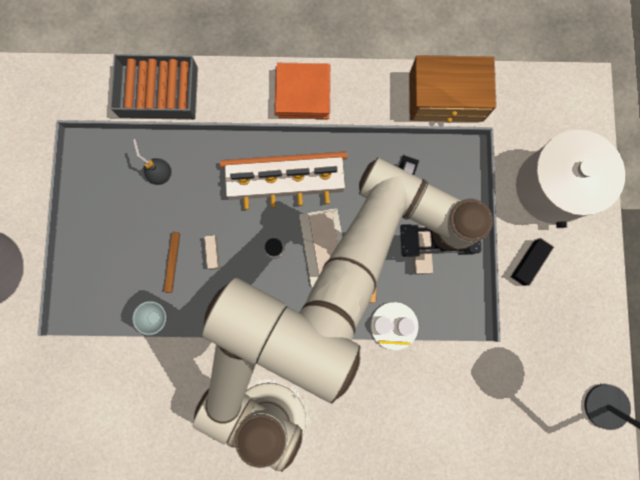

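View pics/s9f.png

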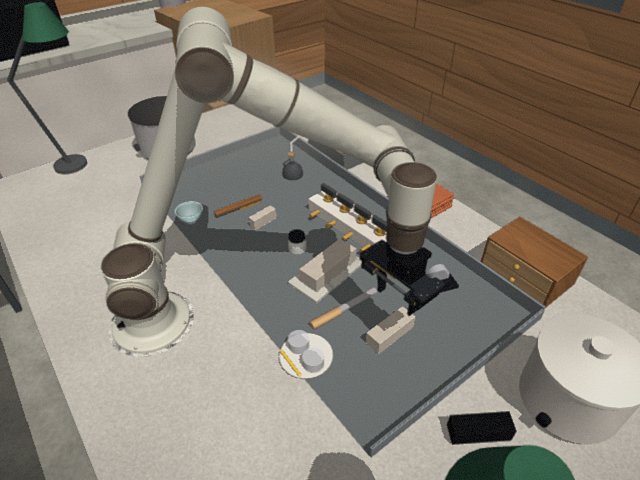

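The large brick lies square on the board. The gripper is over the middle brick (off-white, px 423,250 in the first top view; the black block at 532,262 is outside the tray). I descend and grip.

Emit:
{"op": "move_arm", "data": {"motion": [0.02,0,0.9,0,0,0,-1,0.02,0,1.8,0,0,0,-1,0.02,0,2.5,0,0,0,-1,0.02,0,2.9,0,0,0,-1,0.02,0,2.9,0,0,0,-1,0.02,0,2.9,0,0,0,-1,0.02,0,2.9,0,0,0,1,0.02,0,2.9,0,0,0,1,0.02,0,2.9,0,0,0,1,0.02,0,2.9,0,0,0,1,0.02,0,2.9,0,0,0,1,0.02,0,2.9,0,0,0,1,0.02,0,2.9,0,0,0,1]}}

```text
time_s: 12.75
tcp_pos: [0.4707, -0.4178, 0.0162]
ee_rot: [[-0.999, -0.051, 0.0], [-0.051, 0.999, -0.002], [-0.0, -0.002, -1.0]]
wrist_force: [-0.3, 0.1, -0.1]
gripper_width: 0.556
```

```bash
python3 - <<'E'
from h import *
s=px([(180,297),(280,362),(517,172),(418,118)],6,(270,220))
q,m,_=fitrect(.17,.064,.062,[("side",s)],[.477,-.147,.18]);print(q[:2].round(4),np.degrees(q[2]).round(2),m.round(2))
# top partial check: predicted corners in t9 crop
a=np.radians(10.5)
for L,W in[(.17,.064)]:
  C=[[.4773+np.cos(a)*u-np.sin(a)*v,-.1472+np.sin(a)*u+np.cos(a)*v,.062] for u in(-L/2,L/2) for v in(-W/2,W/2)]
  print(((proj("top",C)-[290,200]+.5)*6-.5).round(0).tolist());print(((proj("side",C)-[270,220]+.5)*6-.5).round(0).tolist())
E
python3 plan.py .4773 -.1472 .17 -259.5 x
```

```text
[ 0.4779 -0.1499] 10.71 0.6
[[312.0, 442.0], [172.0, 466.0], [247.0, 77.0], [109.0, 100.0]]
[[275.0, 362.0], [172.0, 294.0], [515.0, 170.0], [414.0, 111.0]]
t 12.75 tcp [ 0.4707 -0.4178  0.0162] jaw 92.9 j6 -60.4 grip 0.556 F [-0.3  0.1 -0.1]
row [-0.508  6.74  -3.858] [-2.100e-02  1.000e-03 -1.521e+00] dist 0.311 turn 7.6 target jaw -259.5
```

Emit:
{"op": "move_arm", "data": {"motion": [0,0,0,0,0,0,1,0,0,0,0,0,0,1,0,0,0,0,0,0,1,0,0,-0.5,0,0,0,1]}}

```text
time_s: 13.08
tcp_pos: [0.4678, -0.4158, 0.0321]
ee_rot: [[-0.999, -0.049, -0.007], [-0.049, 0.999, 0.004], [0.007, 0.004, -1.0]]
wrist_force: [-0.7, 1.3, -2.9]
gripper_width: 0.525
```

```bash
python3 plan.py .4773 -.148 .17 -259.5 x
```

```text
t 13.08 tcp [ 0.4678 -0.4158  0.0321] jaw 92.82 j6 -60.3 grip 0.525 F [-0.7  1.3 -2.9]
row [-0.542  6.69  -3.426] [ 0.05  -0.078 -1.535] dist 0.301 turn 7.7 target jaw -259.5
```

Emit:
{"op": "move_arm", "data": {"motion": [0,0,-0.9,0,0,0,1,0,0,-1.8,0,0,0,1,0,0.2,-2.7,0,0,0,1,-0.05,0.8,-3.4,0,0,-0.2,1,-0.1,1.6,-3.4,0,0,-0.4,1,-0.2,2.4,-3.4,0,0,-0.6,1,-0.25,3.2,-3.4,0,0,-0.8,1,-0.3,4.0,-3.4,0,0,-1.0,1,-0.4,4.8,-3.4,0,0,-1.2,1,-0.5,5.6,-3.4,0,-0.1,-1.4,1,-0.5,6.2,-3.4,0.05,-0.1,-1.55,1,-0.54,6.7,-3.4,0.05,-0.1,-1.55,1,-0.54,6.7,-3.4,0.05,-0.1,-1.55,1,-0.54,6.7,-3.4,0.05,-0.1,-1.55,1,-0.54,6.7,-3.4,0.05,-0.1,-1.55,1]}}

```text
time_s: 14.33
tcp_pos: [0.4771, -0.1479, 0.1688]
ee_rot: [[-0.983, -0.184, 0.002], [-0.184, 0.983, 0.0], [-0.002, -0.0, -1.0]]
wrist_force: [0.5, -0.2, -2.1]
gripper_width: 0.526
```

```bash
python3 plan.py .4773 -.148 .079 -259.5 x;python3 -c "
from station import r,imaging
import cv2
im=imaging.capture('side');cv2.imwrite('pics/s10.png',cv2.resize(im[190:310,260:420],None,fx=5,fy=5,interpolation=2)[:600])
im=imaging.capture('top');cv2.imwrite('pics/t10.png',cv2.resize(im[200:300,270:390],None,fx=6,fy=6,interpolation=2)[:600])"
```

```text
t 14.33 tcp [ 0.4771 -0.1479  0.1688] jaw 100.58 j6 -80.9 grip 0.526 F [ 0.5 -0.2 -2.1]
row [-2.000e-03 -4.000e-03  2.245e+00] [-0.002  0.017  0.015] dist 0.09 turn 0.1 target jaw -259.5
```

View pics/s10.png

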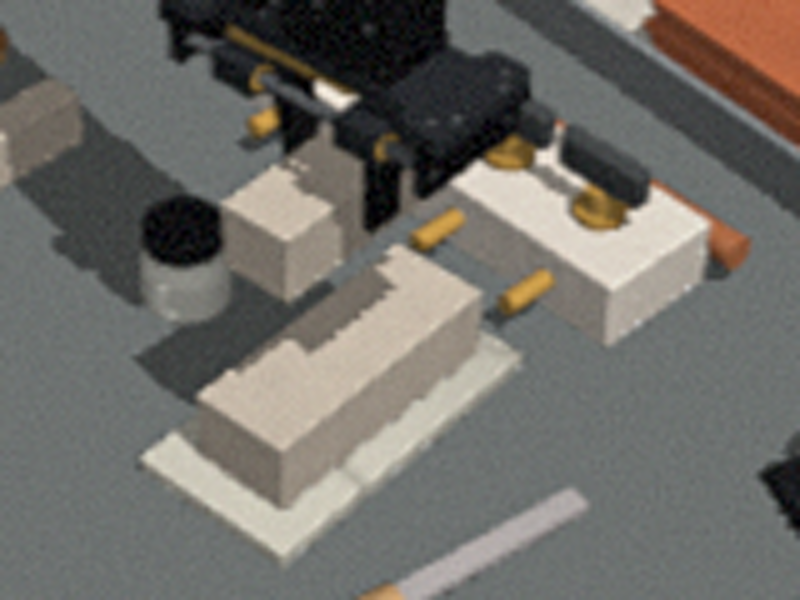

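View pics/t10.png

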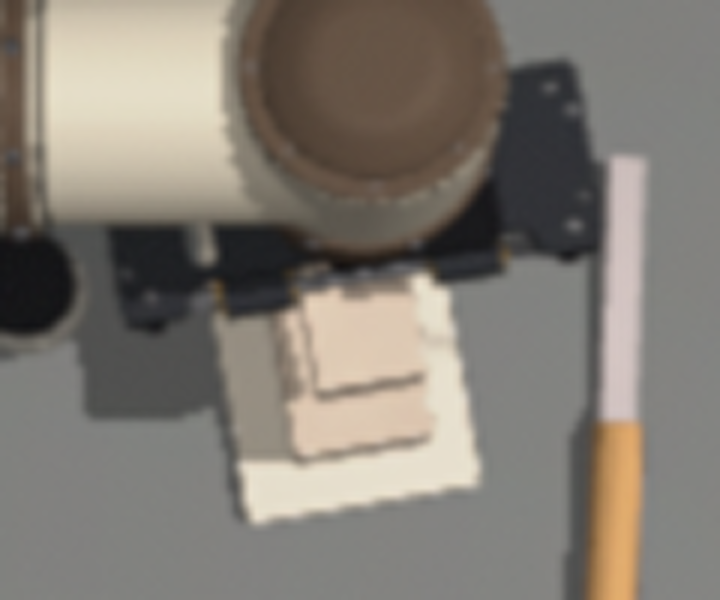

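The middle brick is aligned over the large one, so I lower it gently.

Emit:
{"op": "move_arm", "data": {"motion": [0,0,0.7,0,0,0,1,0,0,1.3,0,0,0,1,0,0,1.8,0,0,0,1,0,0,2.05,0,0,0,1,0,0,2.15,0,0,0,1,0,0,2.22,0,0,0,1,0,0,2.27,0,0,0,1,0,0,2.3,0,0,0,1,0,0,2.3,0,0,0,1,0,0,2.3,0,0,0,1]}}

```text
time_s: 15.27
tcp_pos: [0.4777, -0.1489, 0.078]
ee_rot: [[-0.983, -0.183, 0.003], [-0.183, 0.983, -0.001], [-0.003, -0.001, -1.0]]
wrist_force: [-1.4, -2.1, 3.7]
gripper_width: 0.526
```

```bash
python3 plan.py .4773 -.148 .078 -259.5 x
```

```text
t 15.27 tcp [ 0.4777 -0.1489  0.078 ] jaw 100.52 j6 -80.9 grip 0.526 F [-1.4 -2.1  3.7]
row [0.007 0.024 0.001] [-0.014  0.034  0.003] dist 0.001 turn 0.2 target jaw -259.5
```

Emit:
{"op": "move_arm", "data": {"motion": [0,0,0,0,0,0,-1,0,0,0,0,0,0,-1,0,0,0,0,0,0,-1,0,0,0,0,0,0,-1,0,0,0,0,0,0,-1,0,0,-0.8,0,0,0,-1,0,0,-1.6,0,0,0,-1,0,0,-2.2,0,0,0,-1,0,0,-2.2,0,0,0,-1]}}

```text
time_s: 16.02
tcp_pos: [0.481, -0.1492, 0.1714]
ee_rot: [[-0.983, -0.184, 0.014], [-0.184, 0.983, -0.002], [-0.014, -0.005, -1.0]]
wrist_force: [0.4, 1.2, -0.5]
gripper_width: 0.994
```

```bash
python3 plan.py .4565 .1658 .13 -261.8 x
```

```text
t 16.02 tcp [ 0.481  -0.1492  0.1714] jaw 100.6 j6 -80.9 grip 0.994 F [ 0.4  1.2 -0.5]
row [-0.832  7.858  1.009] [-0.051  0.157  0.48 ] dist 0.319 turn 2.5 target jaw -261.8
```

Emit:
{"op": "move_arm", "data": {"motion": [-0.83,7.86,0.2,-0.05,0.16,0.5,-0.5,-0.83,7.86,0.2,-0.05,0.16,0.5,-0.5,-0.83,7.86,0.2,-0.05,0.16,0.5,-0.5,-0.83,7.86,0.2,-0.05,0.16,0.5,-0.5,-0.83,7.86,0.4,-0.05,0.16,0.5,-0.5,-0.83,7.86,0.6,-0.05,0.16,0.5,-0.5,-0.83,7.86,0.8,-0.05,0.16,0.5,-0.5,-0.83,7.86,1.0,-0.05,0.16,0.5,-0.5,-0.83,7.86,1.0,-0.05,0.16,0.5,-0.5,-0.83,7.86,1.0,-0.05,0.16,0.5,-0.5,-0.83,7.86,1.0,-0.05,0.16,0.5,-0.5,-0.83,7.86,1.0,-0.05,0.16,0.5,-0.5]}}

```text
time_s: 17.02
tcp_pos: [0.4565, 0.1651, 0.1306]
ee_rot: [[-0.99, -0.14, 0.0], [-0.14, 0.99, 0.0], [-0.0, 0.0, -1.0]]
wrist_force: [0.5, 0.2, 0.3]
gripper_width: 0.753
```

```bash
python3 plan.py .4565 .1658 .013 -261.8 x;python3 -c "
from station import r,imaging
import cv2
im=imaging.capture('side');cv2.imwrite('pics/s11.png',cv2.resize(im[130:310,180:410],None,fx=3.3,fy=3.3,interpolation=2)[:600]);cv2.imwrite('pics/s11b.png',cv2.resize(im[220:310,270:390],None,fx=6.5,fy=6.5,interpolation=2))
im=imaging.capture('top');cv2.imwrite('pics/t11.png',cv2.resize(im[200:295,290:370],None,fx=6,fy=6,interpolation=2)[:600])"
```

```text
t 17.02 tcp [0.4565 0.1651 0.1306] jaw 98.04 j6 -121.1 grip 0.753 F [0.5 0.2 0.3]
row [-1.00e-03  1.80e-02  2.94e+00] [ 0.     0.001 -0.033] dist 0.118 turn 0.2 target jaw -261.8
```

View pics/s11.png

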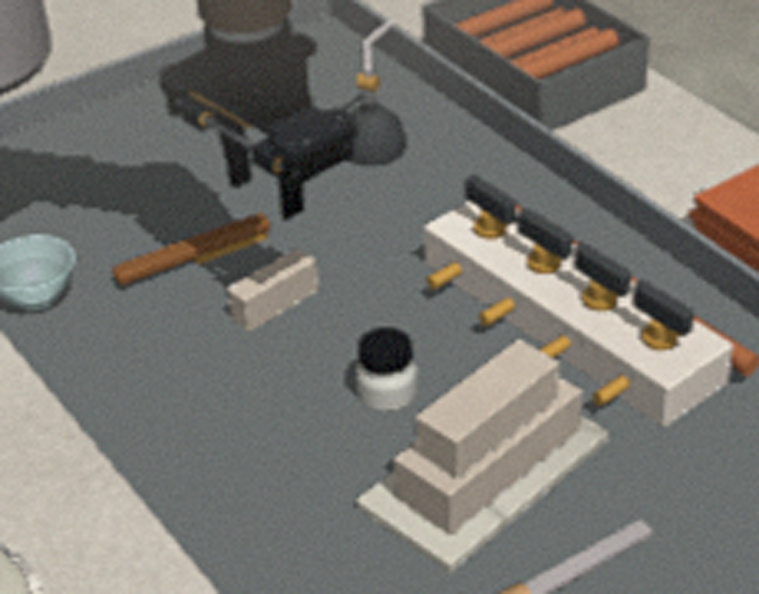

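View pics/s11b.png

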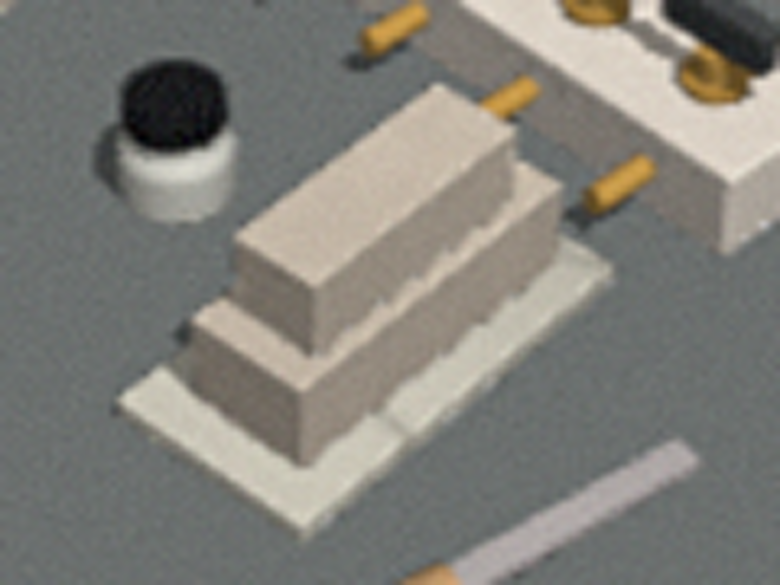

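View pics/t11.png

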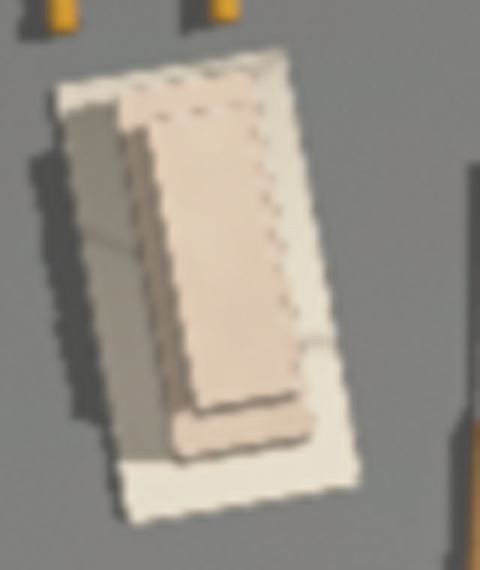

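```bash
python3 - <<'E'
from h import *
st=(270,220);tt=(290,200)
ms=px([(235,237),(317,287),(513,133),(437,85)],6.5,st);ls=px([(192,318),(302,390),(560,185)],6.5,st)
mt=px([(148,127),(195,412),(297,395),(252,103)],6,tt);lt=px([(118,93),(180,462),(312,440),(250,73)],6,tt)
for n,ob in(("s",[("side",ms)]),("t",[("top",mt)]),("st",[("side",ms),("top",mt)])):
    q,m,_=fitrect(.13,.046,.106,ob,[.478,-.148,.18]);print("mid",n,q[:2].round(4),np.degrees(q[2]).round(2),m.round(2))
for n,ob in(("s",[("side",ls)]),("t",[("top",lt)]),("st",[("side",ls),("top",lt)])):
    q,m,_=fitrect(.17,.064,.062,ob,[.478,-.148,.18]);print("large",n,q[:2].round(4),np.degrees(q[2]).round(2),m.round(2))
E
```

```text
mid s [ 0.4747 -0.1514] 11.09 0.55
mid t [ 0.4766 -0.152 ] 9.95 0.72
mid st [ 0.476  -0.1517] 10.3 1.01
large s [ 0.4789 -0.1478] 10.56 0.22
large t [ 0.4793 -0.1494] 10.18 0.71
large st [ 0.4791 -0.1491] 10.19 0.84
```

Emit:
{"op": "move_arm", "data": {"motion": [0,0.02,0.9,0,0,0,-0.5,0,0.02,1.8,0,0,0,-0.5,0,0.02,2.5,0,0,0,-0.5,0,0.02,2.9,0,0,0,-0.5,0,0.02,2.9,0,0,0,-0.5,0,0.02,2.9,0,0,0,-0.5,0,0.02,2.9,0,0,0,1,0,0.02,2.9,0,0,0,1,0,0.02,2.9,0,0,0,1,0,0.02,2.9,0,0,0,1,0,0.02,2.9,0,0,0,1,0,0.02,2.9,0,0,0,1,0,0.02,2.9,0,0,0,1,0,0.02,2.9,0,0,0,1,0,0.02,2.9,0,0,0,1]}}

```text
time_s: 18.37
tcp_pos: [0.457, 0.1662, 0.0152]
ee_rot: [[-0.99, -0.139, 0.001], [-0.139, 0.99, 0.001], [-0.001, 0.001, -1.0]]
wrist_force: [-1.8, 0.2, 4.2]
gripper_width: 0.323
```

```bash
python3 plan.py .477 -.150 .20 -259.6 x
```

```text
t 18.37 tcp [0.457  0.1662 0.0152] jaw 98.02 j6 -121.2 grip 0.323 F [-1.8  0.2  4.2]
row [ 0.6   -7.893 -4.627] [ 0.009  0.017 -0.476] dist 0.367 turn 2.4 target jaw -259.6
```

Emit:
{"op": "move_arm", "data": {"motion": [0,0,-0.8,0,0,0,1,0,0,-1.7,0,0,0,1,0,0,-2.6,0,0,0,1,0,0,-3.5,0,0,0,1,0,-0.3,-4.3,0,0,0,1,0.1,-1.0,-4.6,0,0,-0.1,1,0.15,-1.9,-4.6,0,0,-0.1,1,0.2,-2.8,-4.6,0,0,-0.2,1,0.3,-3.7,-4.6,0,0,-0.2,1,0.35,-4.6,-4.6,0,0,-0.3,1,0.4,-5.5,-4.6,0,0,-0.35,1,0.5,-6.3,-4.6,0,0,-0.4,1,0.55,-7.0,-4.6,0,0,-0.45,1,0.6,-7.6,-4.6,0,0,-0.48,1,0.6,-7.9,-4.6,0,0,-0.48,1,0.6,-7.9,-4.6,0,0,-0.48,1,0.6,-7.9,-4.6,0,0,-0.48,1,0.6,-7.9,-4.6,0,0,-0.48,1]}}

```text
time_s: 19.87
tcp_pos: [0.4765, -0.1499, 0.1984]
ee_rot: [[-0.984, -0.181, -0.0], [-0.181, 0.984, 0.001], [-0.0, 0.001, -1.0]]
wrist_force: [-0.5, 1.1, -1.6]
gripper_width: 0.319
```

```bash
python3 plan.py .477 -.150 .121 -259.6 x;python3 -c "
from station import r,imaging
import cv2
im=imaging.capture('side');cv2.imwrite('pics/s12.png',cv2.resize(im[170:310,250:410],None,fx=4.2,fy=4.2,interpolation=2)[:600])
im=imaging.capture('top');cv2.imwrite('pics/t12.png',cv2.resize(im[200:300,270:390],None,fx=6,fy=6,interpolation=2)[:600])"
```

```text
t 19.87 tcp [ 0.4765 -0.1499  0.1984] jaw 100.42 j6 -80.7 grip 0.319 F [-0.5  1.1 -1.6]
row [-0.011 -0.008  1.935] [0.015 0.003 0.003] dist 0.077 turn 0.1 target jaw -259.6
```

View pics/s12.png

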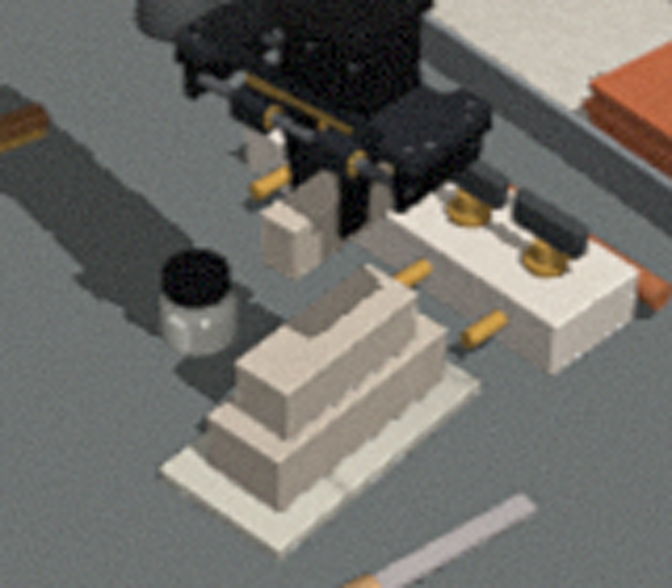

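View pics/t12.png

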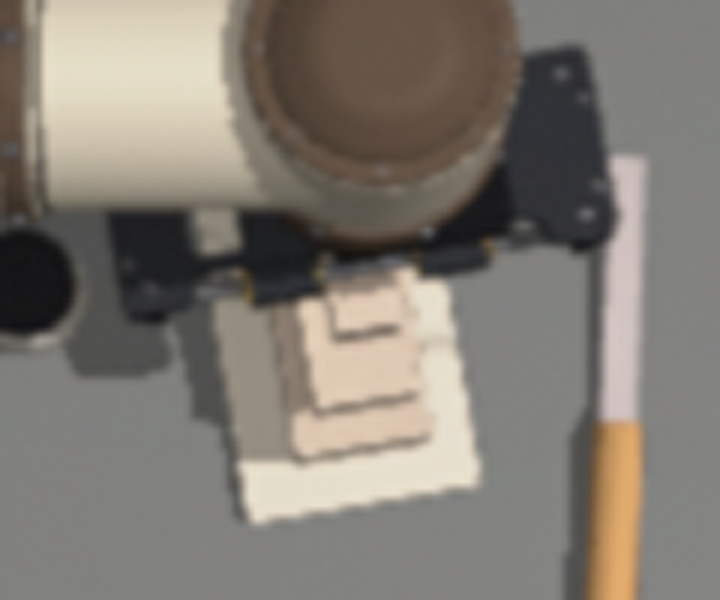

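The small brick is aligned over the middle one, so I lower it.

Emit:
{"op": "move_arm", "data": {"motion": [0,0,0.6,0,0,0,1,0,0,1.1,0,0,0,1,0,0,1.5,0,0,0,1,0,0,1.73,0,0,0,1,0,0,1.83,0,0,0,1,0,0,1.9,0,0,0,1,0,0,1.94,0,0,0,1,0,0,1.97,0,0,0,1,0,0,1.97,0,0,0,1,0,0,1.97,0,0,0,1]}}

```text
time_s: 20.8
tcp_pos: [0.4776, -0.1493, 0.1212]
ee_rot: [[-0.983, -0.182, 0.003], [-0.182, 0.983, 0.001], [-0.003, 0.001, -1.0]]
wrist_force: [-0.9, 2.1, 3.9]
gripper_width: 0.322
```

Emit:
{"op": "move_arm", "data": {"motion": [0,0,0,0,0,0,-0.3,0,0,0,0,0,0,-0.3,0,0,0,0,0,0,-0.3,0,0,0,0,0,0,-0.3,0,0,0,0,0,0,-0.3,0,0,-0.8,0,0,0,-0.3,0,0,-1.6,0,0,0,-0.3,0,0,-2.2,0,0,0,-0.3,0,1,-2.2,0,0,0,-0.3,0,2,-2.2,0,0,0,-0.3,0,3,-2.2,0,0,0,-0.3,0,4,-2.2,0,0,0,-0.3,0,5,-2.2,0,0,0,-0.3,0,6,-2.2,0,0,0,-0.3,0,7,-2.2,0,0,0,-0.3,0,8,-2.2,0,0,0,-0.3,0,8,-2.2,0,0,0,-0.3,0,8,-2.2,0,0,0,-0.3,0,8,-2.2,0,0,0,-0.3]}}

```text
time_s: 22.38
tcp_pos: [0.4187, 0.1652, 0.2091]
ee_rot: [[-0.983, -0.183, 0.002], [-0.183, 0.983, 0.001], [-0.002, 0.0, -1.0]]
wrist_force: [-0.1, -0.9, -0.2]
gripper_width: 0.65
```

```bash
python3 -c "
from station import r,imaging
import cv2
s=r.sense();print(s['time_s'],s['tcp_pos'],s['wrist_force'])
im=imaging.capture('side');cv2.imwrite('pics/s13f.png',im);cv2.imwrite('pics/s13.png',cv2.resize(im[210:310,270:390],None,fx=6,fy=6,interpolation=2)[:600])
im=imaging.capture('top');cv2.imwrite('pics/t13f.png',im);cv2.imwrite('pics/t13.png',cv2.resize(im[200:295,290:370],None,fx=6,fy=6,interpolation=2)[:600])"
```

```text
22.3833 [0.4187163  0.16515777 0.2091415 ] [-0.14217232 -0.88335675 -0.17482081]
```

View pics/s13.png

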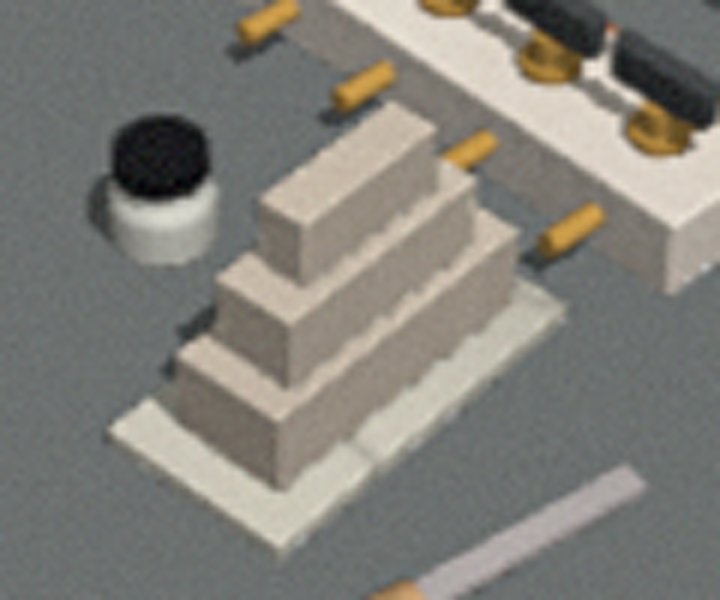

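View pics/t13.png

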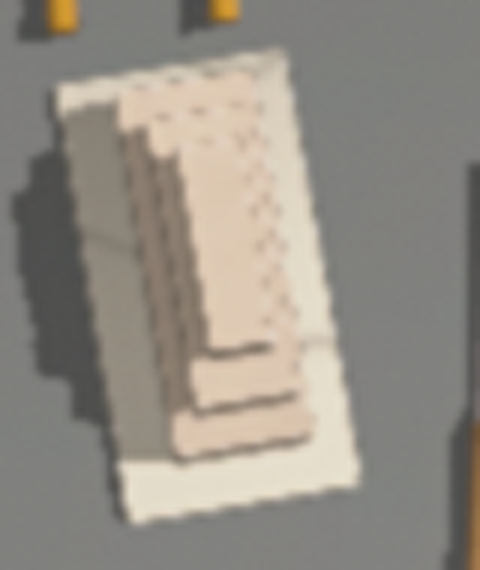

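View pics/t13f.png

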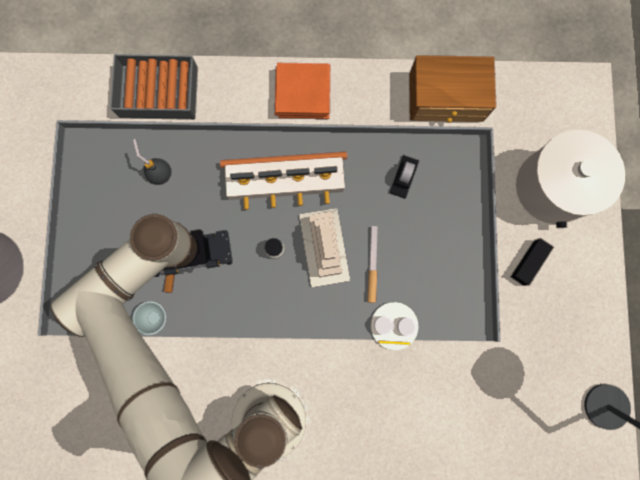

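```bash
python3 - <<'E'
from h import *
import cv2
ss=px([(260,200),(302,222),(437,128),(393,103)],6,(270,210));t=px([(180,158),(272,345),(210,355)],6,(290,200))
ms=px([(217,277),(292,320),(473,180),(435,165)][:3],6,(270,210))
for n,ob in(("s",[("side",ss)]),("t",[("top",t)]),("st",[("side",ss),("top",t)])):
    q,m,_=fitrect(.09,.028,.146,ob,[.478,-.148,.18]);print("small",n,q[:2].round(4),np.degrees(q[2]).round(2),m.round(2))
q,m,_=fitrect(.13,.046,.106,[("side",ms)],[.478,-.148,.18]);print("mid s",q[:2].round(4),np.degrees(q[2]).round(2),m.round(2))
im=cv2.imread('pics/t13f.png');cv2.imwrite('pics/t14.png',cv2.resize(im[150:210,215:350],None,fx=5.9,fy=5.9,interpolation=2))
E
```

```text
small s [ 0.4752 -0.1509] 9.77 0.59
small t [ 0.475  -0.1523] 9.4 1.07
small st [ 0.475  -0.1518] 9.65 1.04
mid s [ 0.4758 -0.1493] 11.46 0.56
```

View pics/t14.png

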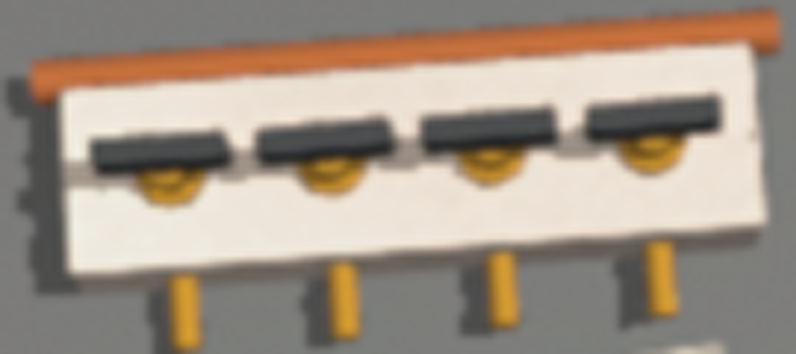

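The tap lies in line with the others, and the stack's fits agree to within about 3 mm. Handing in.

```bash
python3 -c "
from station import r
print(r.finish_job())"
```

```text
the job is handed in; nothing more can be done
None
```

The tap is shut and the three bricks are stacked on the board. I handed the job in with the clock at about 22.5 s; the interface reported no verdict.

- **Tap:** I gripped the bar of the open tap, the leftmost of the four, and turned it about 64° clockwise to its stop. In the last top view its edge runs at 4.4° against 4.8° for its neighbour, so it lies in line with the row. The neighbouring bars look undisturbed in the pictures. One release row carried a stray turn command by mistake; I checked straight afterwards and the tap had stayed shut.
- **Bricks:** The large, middle and small bricks were each lowered until contact and then released.

| Placing | Offset measured from the pictures | Yaw difference |
|---|---|---|
| Large on board | about 3 mm | 0.2° |
| Middle on large | about 4 mm | 0.1–0.5° |
| Small on middle | about 1 mm | 0.7–1.8° |

- **Disagreement between measurements:** The two cameras and the tool position differ by 2–3 mm, which is inside the placing tolerances.
- **End state:** The arm stood clear, with almost no force on the wrist. The bystanders I could see looked unmoved; the arm hid part of the brush in the last view.

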